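Press a flanged bushing home in its bearing housing

TASK

The flanged bushing lies on its side in the V-block: lift it off, stand it upright nose-down on the bare desk and let go of it. Then take hold of it again, start its nose in the bore of the bearing housing and press it home against the spring strips, until the flange has bottomed in its recess and its top is flush with the housing's face. Leave the other things on the desk where they are.

Things in the scene. Friction and masses are not known exactly. Their poses are not given: they have to be found in the camera images.
- bushing: Bronze-coloured flanged bushing, about 0.2 kg: body 30 mm in diameter, 56 mm long, then a round flange 36 mm in diameter, 10 mm thick; a 14 mm hole through it. Origin: centre of the nose's end face (away from the flange); z runs along the axis from nose to flange. The nose tapers: 25 mm across at its face, 30 mm from 4 mm on. At the start it lies loose and level in the V-block, axis 50 mm above the desk.
- flange_top (a point): Centre of the bushing's flange end face, 66 mm from the nose along the bushing's z; same axes as the bushing.
- v_block: Narrow dark steel V-block, fixed. Base 60 (x) x 50 (y) x 7 mm, screw heads to 10 mm height, stem 14 mm wide, V 20 mm wide and 34 mm long in x, top 42 mm high: narrower than the bushing, so fingers can close on the bushing's body beside it. Origin: centre of its underside. The bushing lies along its x axis, flange to -x, overhanging the V by 11 mm of body at either end.
- housing: Aluminium bearing housing, fixed on the desk: base 100 (x) x 72 (y) x 8 mm with screw heads to 13 mm, on it a square block 72 x 72 mm whose flat top face is 76 mm above the desk. Origin: centre of its underside; z up. In the middle of the top face is a vertical stepped bore: a recess 38 mm wide and 10 mm deep for the flange, below it the 31 mm bore, 58 mm deep.
- bore_mouth (a point): Centre of the bore at the level of the housing's top face, 76 mm above the desk; same axes as the housing. A fully home bushing has its flange_top here: the flange vanishes in the recess, so fingers beside the flange meet the top face first, and the last part has to be pushed from above on the flange.
- springs (a point): Point on the bore's axis, 37 mm below the top face (27 mm below the recess's floor), where four sprung strips begin, 1.5 mm proud of the bushing's surface. Under its own weight the bushing stops on them, 12 to 26 mm short of home; from there it takes a press of 5 to 16 N (friction varies), with no spring back. When the flange meets the recess's floor the resistance rises steeply.
- tape_roll: Bystander: black roll of tape, 63 mm across, 18 mm high. Origin: centre of the underside.
- side_cutter: Bystander: side cutters with red grips, lying, 107 x 62 x 16 mm. Origin: underside centre.
- heatsink: Bystander: small finned aluminium heatsink, 32 x 40 x 24 mm. Origin: underside centre.
- flux_jar: Bystander: jar with green cap, 70 mm across, 67 mm high. Origin: underside centre.
- mug_1: Bystander: white mug, 92 mm wide, 95 mm high. Origin: underside centre.
- trim_driver: Bystander: thin blue trimming screwdriver, lying, 136 mm long, 11 mm thick. Origin: underside centre.

How it is judged:
By the outcome, as a careful person would: the job done as asked, in the order asked, and still so for the second after the job is handed in, with the robot touching nothing.
It also fails if it takes over 67 s, if anything falls off the work surface, if the arm or the gripper's body presses on something with over 40 N, if the wrist force passes 120 N, or if a joint passes its speed limit or range.

ROBOT

A 6-joint arm with a two-finger parallel gripper is mounted at the origin on a cart in front of the work surface, level with it; the furniture and walls round the work are solid. World frame = base frame: x ahead of the robot, y to its left, z up, the work surface at z = 0. Lengths are in mm, angles in rad, forces in N, time in s.
With the tool pointing down it reaches from about 350 to 775 mm from the base axis. Payload 7.3 kg.
Tool frame: the origin (TCP) lies at the centre of the arm's flange, where the gripper is bolted on; the fingertips stand 178 mm ahead of it and the grasp point (between the pads) lies 159 mm ahead of it; z points along the fingers, y is the direction in which the jaws open and shut (so a half turn about z gives the same grasp; the last joint's range is limited). The gripper opens to 92 mm and grips with 3 to 60 N. Pads are 19 mm wide; open, the fingers measure 130 mm over their backs; the gripper's body (75 mm by 190 mm) begins 47 mm behind the grasp point.
Start: joints at [-1.262, 0.342, 1.524, -0, 1.275, -0.146], TCP at [230.642, -471.627, 404.741] pointing down, gripper open.
Joint ranges: [-2.53, 2.53], [-0.77, 2.02], [0.04, 2.7], [-1, 4.14], [0.28, 2.66], [-3.11, 3.11]. Speed limits (rad/s): [2.57, 2.57, 3.14, 3.14, 3.14, 3.14].

INTERFACE

Orientations are given as [roll, pitch, yaw] about the fixed x, y, z axes, in that order (R = Rz(yaw) Ry(pitch) Rx(roll)).
In Python, from plant import status, viewer, ticket gives the robot as it stands.
- The arm moves only by the tool play_rows, never from a script. Its argument "commands" is a list of rows, each an object with "offset": the shift along the tool's x, y, z in m, a list of three; "twist": the turn about the tool's z in degrees. A call has 1 to 5 rows; each row shifts and turns the commanded pose from where the row before left it, along the tool's axes as they then stand; what a row does not reach is not made up. A row lasts 1/10 s, in which the tool goes at most 50 mm and 8.59 degrees, less where a joint would pass 70% of its speed; a pose out of reach is approached as far as the arm can. A call with a gripper value outside its range is refused whole. "jaw" is the closure in counts, from 0 (fully open) to 255 (shut), set as the call begins (left out, the last holds). The fingers move at their own pace and stop on an object; the grip force is fixed at half the most. Time passes only in rows, so rows that do not move let the fingers close. It gives the time, the measured TCP pose, the force and the opening at its end, in the units of the state.
- status.get_obs(): the state, without advancing time (a new reading comes with each control period).
- viewer.capture(name): name is "side" or "top"; returns the picture (420x560x3 uint8, red, green, blue); there is no depth.
- viewer.camera_params(name): a dict with "fov_y" (degrees; the focal length in pixels is half the picture's height over the tangent of half this angle, whatever the lens; pixels are square), "cx", "cy" (the principal point, pixels), "rvec" (rotation vector, rad) and "tvec" (3), from world to camera coordinates, as OpenCV has them. Camera axes: x right, y down, z forward; pixel columns grow to the right and rows downward; lengths in mm; the calibration is good to about 2 mm. A picture is of the moment at which its call begins. camera_params takes no time and is no camera call.
- ticket.close_job(): hands the job in, once; it reports no verdict.
The state is a dict: "time": time; "joint_positions": joint angles; "dq": joint speeds; "tau": joint torques, N m; "tool_pos": TCP position; "tcp_rot": TCP orientation; "contact_force": force on the tool from outside, world axes, zero at the start; "moment": the same for the moment, N m; "grip_width": finger opening in mm.
Only numpy, scipy, OpenCV 4.12 (cv2) and the standard library are available. Lean on these libraries where they do the work, as an engineer would, in place of code of your own. Each camera call takes 0.05 s, during which the arm holds its last target.

## Working session

There is one attempt and no reset: what is moved stays moved. The work goes in short steps, Python scripts to look and compute and a tool call to move; the robot and the scene stay as the last step left them, time stands still between calls to the robot, and variables do not carry over. Pictures are saved under pics/ and viewed, and the job is handed in when it is done.

Besides the shell and the picture viewer there is one more tool, called as name(argument=value, ...), one argument or row to a line, values as JSON. play_rows: Moves the arm, as the interface text tells. Its arguments: {"type":"object","properties":{"commands":{"type":"array"},"jaw":{"type":"number"}},"required":["commands"]}

```bash
mkdir -p pics; cat > h.py <<'E'
import numpy as np,cv2,sys
sys.path.insert(0,'.')
from plant import status,viewer,ticket
def cam(n):
    p=viewer.camera_params(n); f=210/np.tan(np.radians(p['fov_y'])/2)
    R,_=cv2.Rodrigues(np.array(p['rvec'],float)); t=np.array(p['tvec'],float).ravel()
    return f,p['cx'],p['cy'],R,t
def ray(n,u,v):
    f,cx,cy,R,t=cam(n); d=R.T@np.array([(u-cx)/f,(v-cy)/f,1]); return -R.T@t,d
def onz(n,u,v,z):
    c,d=ray(n,u,v); return c+d*(z-c[2])/d[2]
def proj(n,P):
    f,cx,cy,R,t=cam(n); q=R@np.array(P,float)+t; return f*q[0]/q[2]+cx,f*q[1]/q[2]+cy
def tri(n1,a,n2,b):
    c1,d1=ray(n1,*a);c2,d2=ray(n2,*b);d1/=np.linalg.norm(d1);d2/=np.linalg.norm(d2)
    s=np.linalg.lstsq(np.c_[d1,-d2],c2-c1,rcond=None)[0]
    p,q=c1+s[0]*d1,c2+s[1]*d2; return (p+q)/2,np.linalg.norm(p-q)
def snap(n,name):
    im=viewer.capture(n); cv2.imwrite('pics/'+name+'.png',im[:,:,::-1]); return im
E
python3 - <<'E'
from h import *
for n in('top','side'):
    snap(n,n+'0'); p=viewer.camera_params(n); print(p); c=ray(n,0,0)[0]; print(c)
print(status.get_obs())
E
```

```text
{'fov_y': 48.922756950520316, 'cx': 276.55881931167414, 'cy': 204.2446143586016, 'rvec': array([ 2.19754495, -2.16803333,  0.09012299]), 'tvec': array([  30.32609045,  516.35335289, 1271.02936072])}
[ 414.02963495   41.24393166 1307.64463525]
{'fov_y': 45.66657311066426, 'cx': 273.7674002169561, 'cy': 210.9161910155457, 'rvec': array([ 1.73084862, -1.86849578,  0.72713345]), 'tvec': array([  83.09404504,  427.47022049, 1006.47373783])}
[-353.94645602  114.75206946 1031.59035644]
{'time': 0.1, 'joint_positions': array([-1.26199116e+00,  3.42632442e-01,  1.52488653e+00, -6.92170906e-06,
        1.27541054e+00, -1.45974192e-01]), 'dq': array([ 0.00034974, -0.00208046, -0.00107245, -0.0006532 , -0.00012408,
        0.0016812 ]), 'tau': array([ 1.74347035e-03, -4.32004595e+01, -2.44694245e+01,  7.18561420e-02,
        5.25646994e-02, -6.47412730e-05]), 'tool_pos': array([ 230.60960529, -471.51172301,  404.13720173]), 'tcp_rot': array([-3.14026905e+00, -1.87905799e-04,  4.54781251e-01]), 'contact_force': array([-1.21437479,  0.1514586 ,  0.09349125]), 'moment': array([0.00613952, 0.02869059, 0.02296609]), 'grip_width': 92.13356580855111}
```

View pics/top0.png

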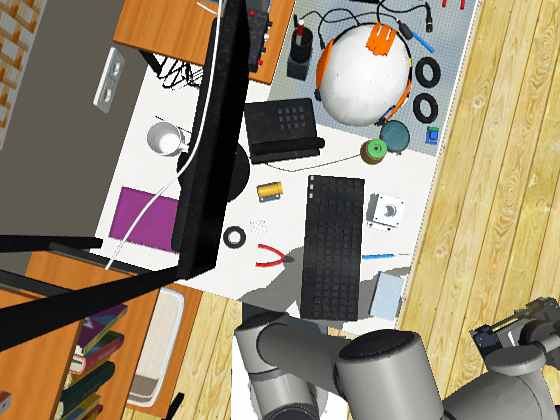

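View pics/side0.png

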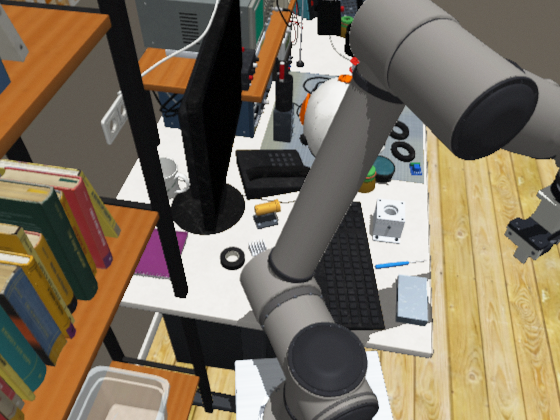

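The bushing (gold) is at about (270,189) in top and (267,207) in side. The housing is at about (386,211) in top and (389,219) in side. I'll zoom in on both.

```bash
python3 - <<'E'
from h import *
t=cv2.imread('pics/top0.png');s=cv2.imread('pics/side0.png')
def z(im,x,y,w,h,k): return cv2.resize(im[y:y+h,x:x+w],None,fx=k,fy=k,interpolation=cv2.INTER_CUBIC)
a=z(t,240,165,60,50,6);b=z(t,355,185,60,50,6);c=z(s,240,185,60,50,6);d=z(s,360,190,60,50,6)
cv2.imwrite('pics/z0.png',np.vstack([np.hstack([a,b]),np.hstack([c,d])]))
for n,im in(('top',t),('side',s)):
    hsv=cv2.cvtColor(im,cv2.COLOR_BGR2HSV)
    m=cv2.inRange(hsv,(12,110,90),(30,255,255))
    k,l,st,ce=cv2.connectedComponentsWithStats(m)
    for i in range(1,k):
        if 40<st[i,4]<600 and 240<ce[i,0]<300 and 160<ce[i,1]<220:
            pts=np.argwhere(l==i)[:,::-1].astype(np.float32); r=cv2.minAreaRect(pts); print(n,st[i],ce[i],r)
print(tri('top',(386.5,210.5),'side',(389,218)))
for P in[(600,0,0),(600,100,0)]:print(proj('top',P),proj('side',P))
E
```

```text
top [257 182  26  15 264] [269.87121212 189.54924242] ((269.4999694824219, 189.50001525878906), (11.7669677734375, 23.92616844177246), 78.69007110595703)
side [255 200  25  15 262] [267.4351145  207.32824427] ((267.0810852050781, 206.98648071289062), (11.507928848266602, 25.153045654296875), 80.53767395019531)
(array([ 501.66340165, -265.40679397,   35.96867728]), np.float64(2.4270458842420144))
(np.float64(289.98375622769476), np.float64(175.62898697119758)) (np.float64(286.6585147486657), np.float64(205.66227591719016))
(np.float64(254.96689865469648), np.float64(175.14464533840183)) (np.float64(251.28477699113424), np.float64(207.59750471016156))
```

View pics/z0.png

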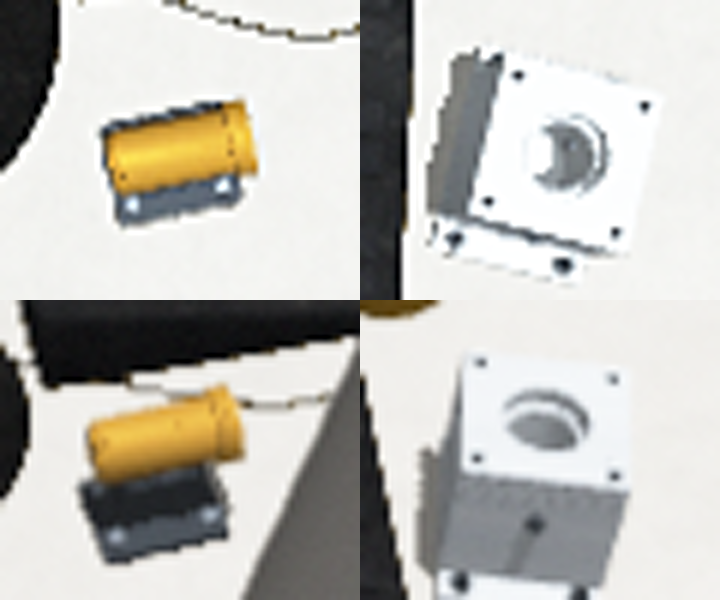

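Top zoom: the flange is at the right end (toward −y) and the nose is at the left. The housing's four corner screws are visible in both views. Next I'll measure both objects at subpixel level.

```bash
python3 - <<'E'
from h import *
T={'top':cv2.imread('pics/top0.png'),'side':cv2.imread('pics/side0.png')}
dots={'top':[(518,75),(645,105),(488,201),(616,232)],'side':[(481,362),(613,378),(477,458),(613,475)]}
off={'top':(360,0,355,185),'side':(360,300,360,190)}
C={}
for n in T:
    g=cv2.cvtColor(T[n],cv2.COLOR_BGR2GRAY).astype(float); o=off[n]; L=[]
    for x,y in dots[n]:
        u=(x-o[0]+.5)/6-.5+o[2]; v=(y-o[1]+.5)/6-.5+o[3]
        i,j=int(round(u)),int(round(v)); w=g[j-2:j+3,i-2:i+3]; w=np.clip(np.median(w)-w-8,0,None)
        yy,xx=np.mgrid[j-2:j+3,i-2:i+3]; L.append(((w*xx).sum()/w.sum(),(w*yy).sum()/w.sum()))
    L=np.array(L); C[n]=L
    P=np.array([onz(n,*p,76) for p in L])
    print(n,P.round(1).tolist(),'mean',P.mean(0).round(1), 'sides',[round(float(np.linalg.norm(P[a]-P[b])),1) for a,b in((0,1),(2,3),(0,2),(1,3))],'ang',np.degrees(np.arctan2(*(P[0]-P[2])[[1,0]])),np.degrees(np.arctan2(*(P[0]-P[1])[[1,0]])))
print('tri',tri('top',C['top'].mean(0),'side',C['side'].mean(0)))
for n in T:
    hsv=cv2.cvtColor(T[n],cv2.COLOR_BGR2HSV); m=cv2.inRange(hsv,(12,90,60),(32,255,255))
    m[:, :250]=0;m[:,290:]=0;m[:170]=0;m[225:]=0
    k,l,st,ce=cv2.connectedComponentsWithStats(m);i=1+np.argmax(st[1:,4]); p=np.argwhere(l==i)[:,::-1].astype(float)
    P=np.array([onz(n,*q,50) for q in p])[:,:2]; c=P.mean(0); w,V=np.linalg.eigh(np.cov((P-c).T)); a=V[:,1]*np.sign(V[1,1])
    s=(P-c)@a; q=(P-c)@V[:,0]
    print(n,c.round(1),'axis',a,np.degrees(np.arctan2(a[1],a[0])),'ext',s.min(),s.max(),q.min(),q.max(),'ends',c+a*s.min(),c+a*s.max())
E
```

```text
top [[534.5, -242.0, 76.0], [521.4, -298.6, 76.0], [477.9, -228.4, 76.0], [464.8, -285.3, 76.0]] mean [ 499.6 -263.6   76. ] sides [58.0, 58.4, 58.1, 58.1] ang -13.53375243411663 76.9816672567804
side [[532.2, -239.0, 76.0], [517.9, -294.9, 76.0], [474.9, -224.0, 76.0], [460.3, -280.3, 76.0]] mean [ 496.3 -259.6   76. ] sides [57.7, 58.2, 59.2, 59.3] ang -14.643101288490415 75.61566409999948
tri (array([ 500.16052126, -263.0873268 ,   71.2433188 ]), np.float64(3.2682074456472185))
top [553.9  56.5] axis [-0.21654268  0.97627315] 102.506048674149 ext -32.069131721998964 33.52863779739914 -16.138058925110236 16.336918975601776 ends [560.85791475  25.2189242 ] [546.65319797  89.26026543]
side [551.1  57.1] axis [-0.34207941  0.93967105] 110.00361341478921 ext -41.236417165913984 37.57279417749549 -21.032494006765816 23.199520907193733 ends [565.21292194  18.39470387] [538.25391379  92.44943817]
```

play_rows(
  commands=[
    {"offset":[0.034,-0.0197,0],"twist":0},
    {"offset":[0.034,-0.0197,0],"twist":0},
    {"offset":[0.034,-0.0197,0],"twist":0},
    {"offset":[0.034,-0.0197,0],"twist":0},
    {"offset":[0.034,-0.0197,0],"twist":0},
  ],
  jaw=0,
)

```text
time: 0.6
tool_pos: [340.6, -307.0, 404.5]
tcp_rot: [-3.141, 0.0, 0.454]
contact_force: [0.5, -0.1, 0.1]
grip_width: 91.7
```

play_rows(
  commands=[
    {"offset":[0.034,-0.0197,0],"twist":0},
    {"offset":[0.034,-0.0197,0],"twist":0},
    {"offset":[0.034,-0.0197,0],"twist":0},
    {"offset":[0.034,-0.0197,0],"twist":0},
    {"offset":[0.034,-0.0197,0],"twist":0},
  ],
)

```text
time: 1.1
tool_pos: [450.1, -143.8, 404.5]
tcp_rot: [-3.141, 0.0, 0.455]
contact_force: [0.9, -0.0, 1.0]
grip_width: 91.8
```

play_rows(
  commands=[
    {"offset":[0.034,-0.0197,0],"twist":0},
    {"offset":[0.034,-0.0197,0],"twist":0},
    {"offset":[0.034,-0.0197,0],"twist":0},
    {"offset":[0.034,-0.0197,0],"twist":0},
    {"offset":[0.034,-0.0197,0],"twist":0},
  ],
)

```text
time: 1.6
tool_pos: [559.6, 19.4, 404.3]
tcp_rot: [-3.141, 0.001, 0.455]
contact_force: [0.5, -0.1, 0.6]
grip_width: 91.9
```

play_rows(
  commands=[
    {"offset":[0,0,0],"twist":-8.5},
    {"offset":[0,0,0],"twist":-8.5},
    {"offset":[0,0,0],"twist":-8.5},
    {"offset":[0,0,0],"twist":-8.5},
    {"offset":[0,0,0],"twist":-8.5},
  ],
)

```text
time: 2.1
tool_pos: [558.9, 18.0, 404.2]
tcp_rot: [-3.141, 0.0, 1.203]
contact_force: [-0.4, 0.2, -0.9]
grip_width: 91.5
```

play_rows(
  commands=[
    {"offset":[0,0,0.03],"twist":-8.5},
    {"offset":[0,0,0.03],"twist":-8.5},
    {"offset":[0,0,0.03],"twist":-8.5},
    {"offset":[0,0,0],"twist":-8.4},
    {"offset":[0,0,0],"twist":0},
  ],
)

```text
time: 2.6
tool_pos: [558.8, 17.9, 313.4]
tcp_rot: [-3.139, -0.001, 1.789]
contact_force: [-0.0, 0.3, 0.4]
grip_width: 91.9
```

```bash
python3 - <<'E'
from h import *
o=status.get_obs(); print(o['tool_pos'],o['tcp_rot'])
t=snap('top','top1')[:,:,::-1];s=snap('side','side1')[:,:,::-1]
def z(im,x,y,w,h,k): return cv2.resize(im[y:y+h,x:x+w],None,fx=k,fy=k,interpolation=cv2.INTER_CUBIC)
cv2.imwrite('pics/z1.png',np.hstack([z(t,220,140,100,100,4),z(s,220,130,100,100,4)]))
p=o['tool_pos']
for n in('top','side'):
  for sgn in(-46,46):
    y=np.array([np.sin(1.789),-np.cos(1.789),0]); print(n,sgn,proj(n,p+sgn*y+[0,0,-178]))
E
```

```text
[558.77870989  17.85548677 313.37635356] [-3.13887342e+00 -7.87055267e-04  1.78948753e+00]
top -46 (np.float64(288.2704268837202), np.float64(201.6359301782402))
top 46 (np.float64(280.90209770314834), np.float64(166.62712972607054))
side -46 (np.float64(288.01972820901017), np.float64(194.13657292051815))
side 46 (np.float64(277.1566625845459), np.float64(170.10358882025048))
```

View pics/z1.png

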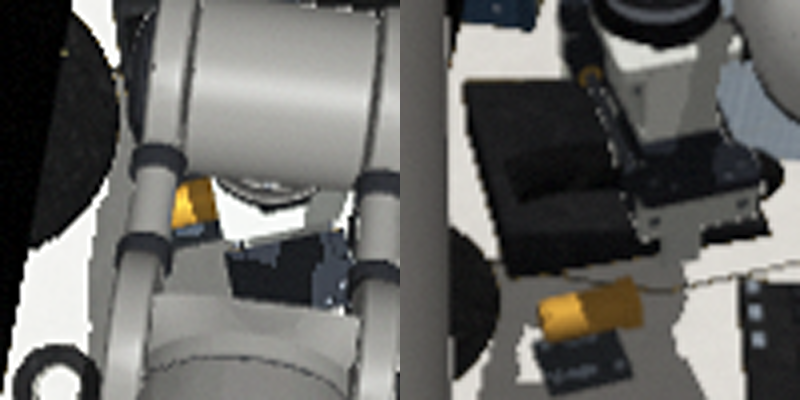

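play_rows(
  commands=[
    {"offset":[0.001,0.0035,0.03],"twist":0},
    {"offset":[0,0,0.03],"twist":0},
    {"offset":[0,0,0.03],"twist":0},
    {"offset":[0,0,0.013],"twist":0},
    {"offset":[0,0,0],"twist":0},
  ],
)

```text
time: 3.2
tool_pos: [561.9, 19.6, 210.7]
tcp_rot: [-3.139, -0.001, 1.786]
contact_force: [-1.0, -0.1, -0.1]
grip_width: 91.9
```

```bash
python3 - <<'E'
from h import *
o=status.get_obs(); print(o['tool_pos'],o['tcp_rot'])
s=snap('side','side2')[:,:,::-1]
def z(im,x,y,w,h,k): return cv2.resize(im[y:y+h,x:x+w],None,fx=k,fy=k,interpolation=cv2.INTER_CUBIC)
cv2.imwrite('pics/z2.png',z(s,230,150,90,80,8))
p=o['tool_pos']
for n in('side',):
  for sgn in(-46,46):
    y=np.array([np.sin(1.789),-np.cos(1.789),0]); print(n,sgn,proj(n,p+sgn*y+[0,0,-178]))
E
```

```text
[561.94085163  19.56968649 210.68329058] [-3.13920257e+00 -7.10211995e-04  1.78633184e+00]
side -46 (np.float64(286.30882456791807), np.float64(220.23896673077425))
side 46 (np.float64(276.1287251322336), np.float64(196.44245525821756))
```

View pics/z2.png

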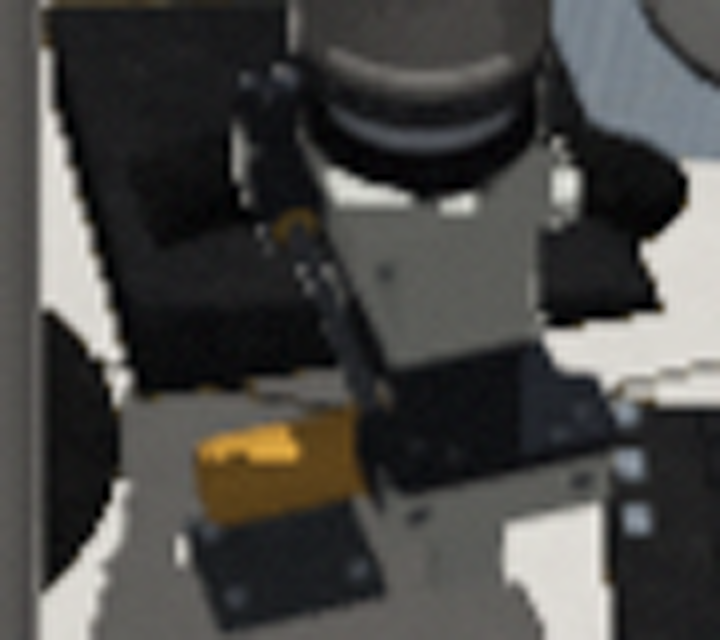

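```bash
python3 - <<'E'
from h import *
s=cv2.imread('pics/side2.png')
c=s[195:235,270:310].astype(float)
c=np.clip((c-60)*3,0,255).astype(np.uint8)
cv2.imwrite('pics/z2b.png',cv2.resize(c,None,fx=14,fy=14,interpolation=cv2.INTER_NEAREST))
E
```

```text
(no output)
```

View pics/z2b.png

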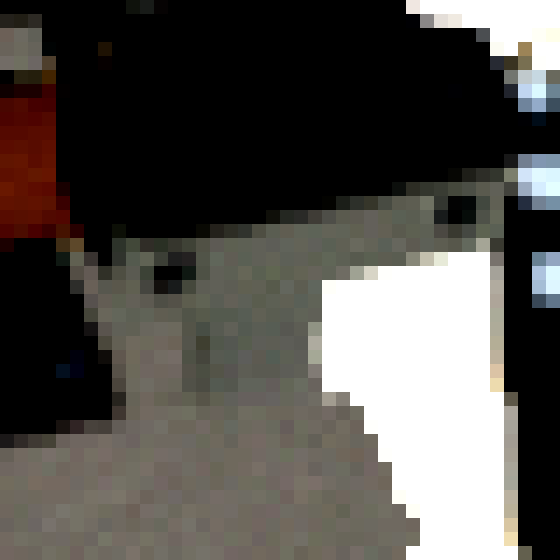

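play_rows(
  commands=[
    {"offset":[0,0,0.001],"twist":0},
    {"offset":[0,0,0],"twist":0},
    {"offset":[0,0,0],"twist":0},
    {"offset":[0,0,0],"twist":0},
    {"offset":[0,0,0],"twist":0},
  ],
  jaw=200,
)

```text
time: 3.75
tool_pos: [562.3, 19.6, 211.1]
tcp_rot: [3.141, 0.0, 1.788]
contact_force: [-0.0, -0.2, -0.7]
grip_width: 56.4
```

play_rows(
  commands=[
    {"offset":[0,0,0],"twist":0},
    {"offset":[0,0,0],"twist":0},
    {"offset":[0,0,0],"twist":0},
    {"offset":[0,0,0],"twist":0},
    {"offset":[0,0,0],"twist":0},
  ],
)

```text
time: 4.25
tool_pos: [562.4, 19.6, 210.7]
tcp_rot: [3.141, 0.0, 1.788]
contact_force: [2.0, 0.1, -0.8]
grip_width: 30.5
```

play_rows(
  commands=[
    {"offset":[0,0,0],"twist":0},
    {"offset":[0,0,0],"twist":0},
    {"offset":[0,0,0],"twist":0},
  ],
)

```text
time: 4.55
tool_pos: [562.3, 19.6, 210.7]
tcp_rot: [3.141, 0.0, 1.788]
contact_force: [1.9, 0.5, -0.7]
grip_width: 30.6
```

```bash
python3 - <<'E'
from h import *
o=status.get_obs(); print(o['tool_pos'],o['tcp_rot'],o['contact_force'],o['grip_width'])
s=snap('side','side3')[:,:,::-1]
c=np.clip((s[150:230,230:320].astype(float)-30)*1.8,0,255).astype(np.uint8)
cv2.imwrite('pics/z3.png',cv2.resize(c,None,fx=8,fy=8,interpolation=cv2.INTER_CUBIC))
E
```

```text
[562.31166475  19.59819576 210.73702152] [3.14121683e+00 1.48739443e-04 1.78818341e+00] [ 1.88868861  0.48719334 -0.6513805 ] 30.57304893902708
```

View pics/z3.png

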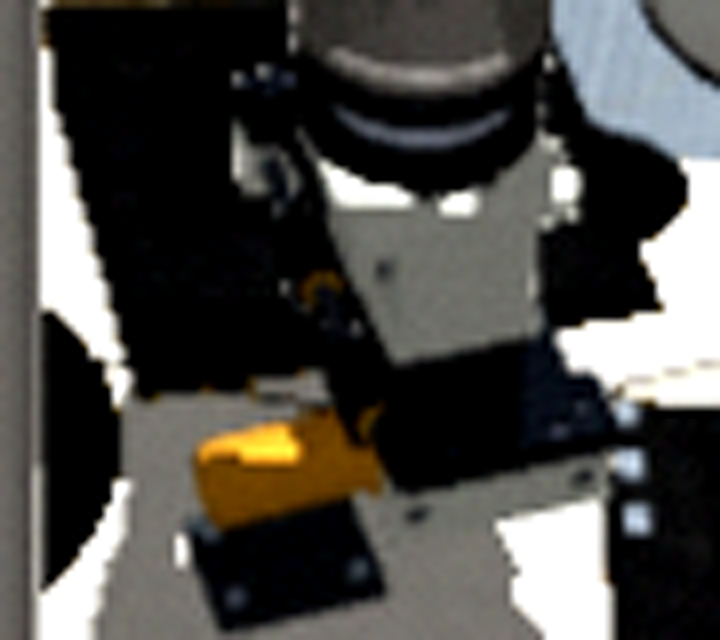

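play_rows(
  commands=[
    {"offset":[0,0,0],"twist":0},
    {"offset":[0,0,0],"twist":0},
    {"offset":[0,0,0],"twist":0},
  ],
  jaw=230,
)

```text
time: 4.9
tool_pos: [562.3, 19.6, 210.7]
tcp_rot: [3.141, 0.0, 1.788]
contact_force: [2.2, 0.4, -0.1]
grip_width: 30.5
```

play_rows(
  commands=[
    {"offset":[0,0,-0.005],"twist":0},
    {"offset":[0,0,-0.005],"twist":0},
    {"offset":[0,0,-0.005],"twist":0},
    {"offset":[0,0,-0.005],"twist":0},
    {"offset":[0,0,0],"twist":0},
  ],
)

```text
time: 5.4
tool_pos: [562.4, 19.6, 231.6]
tcp_rot: [3.14, 0.001, 1.788]
contact_force: [0.2, -0.6, -1.7]
grip_width: 30.4
```

```bash
python3 - <<'E'
from h import *
o=status.get_obs(); print(o['tool_pos'],o['tcp_rot'],o['contact_force'],o['moment'],o['grip_width'])
s=snap('side','side4')[:,:,::-1]
c=np.clip((s[150:230,230:320].astype(float)-30)*1.8,0,255).astype(np.uint8)
cv2.imwrite('pics/z4.png',cv2.resize(c,None,fx=8,fy=8,interpolation=cv2.INTER_CUBIC))
E
```

```text
[562.37708997  19.55814079 231.64379455] [3.14026315e+00 6.11429927e-04 1.78834065e+00] [ 0.19793366 -0.56802552 -1.69379477] [-0.01692959 -0.13584041 -0.0257753 ] 30.440597060883963
```

View pics/z4.png

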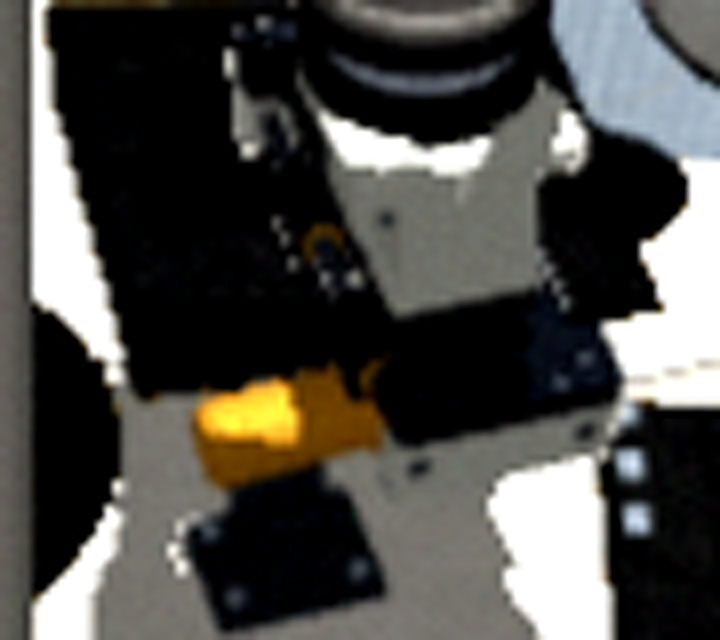

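play_rows(
  commands=[
    {"offset":[0,0,-0.04],"twist":0},
    {"offset":[0,0,-0.04],"twist":0},
    {"offset":[0,0,0],"twist":0},
    {"offset":[0,0,0],"twist":0},
    {"offset":[0,0,0],"twist":0},
  ],
)

```text
time: 5.95
tool_pos: [561.7, 19.6, 309.6]
tcp_rot: [-3.14, -0.001, 1.788]
contact_force: [0.4, -1.0, -0.1]
grip_width: 10.0
```

```bash
python3 - <<'E'
from h import *
o=status.get_obs(); print(o['tool_pos'],o['tcp_rot'],o['contact_force'],o['moment'],o['grip_width'])
s=snap('side','side5')[:,:,::-1];t=snap('top','top5')[:,:,::-1]
c=np.clip((s[110:220,220:320].astype(float)-30)*1.8,0,255).astype(np.uint8)
c2=np.clip((t[130:240,220:320].astype(float)-30)*1.8,0,255).astype(np.uint8)
cv2.imwrite('pics/z5.png',cv2.resize(np.hstack([c,c2]),None,fx=4,fy=4,interpolation=cv2.INTER_CUBIC))
E
```

```text
[561.74992258  19.63518102 309.62400866] [-3.13962347e+00 -5.93088725e-04  1.78820181e+00] [ 0.38552579 -0.99003336 -0.0728435 ] [ 0.02897989 -0.12346204  0.02957009] 9.97069315806774
```

View pics/z5.png

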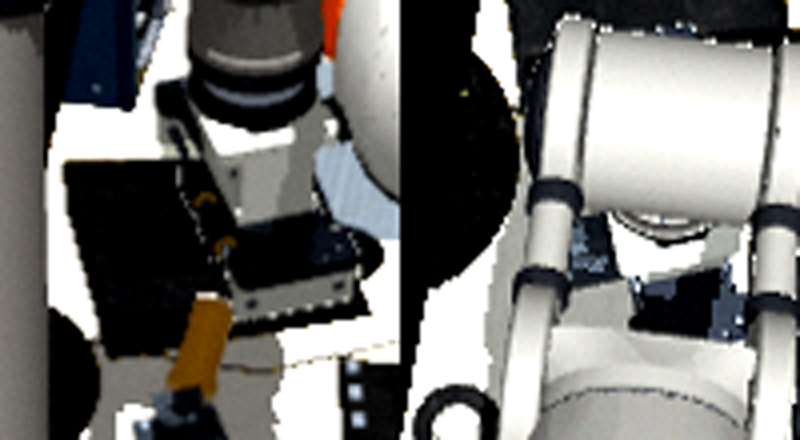

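```bash
python3 - <<'E'
from h import *
for k in range(3):
  s=snap('side','side6%d'%k)[:,:,::-1]
t=snap('top','top6')[:,:,::-1]
cs=[np.clip((cv2.imread('pics/side6%d.png'%k)[150:240,230:300].astype(float)-30)*1.8,0,255).astype(np.uint8) for k in(0,2)]
cv2.imwrite('pics/z6.png',cv2.resize(np.hstack(cs),None,fx=5,fy=5,interpolation=cv2.INTER_CUBIC))
E
```

```text
(no output)
```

View pics/z6.png

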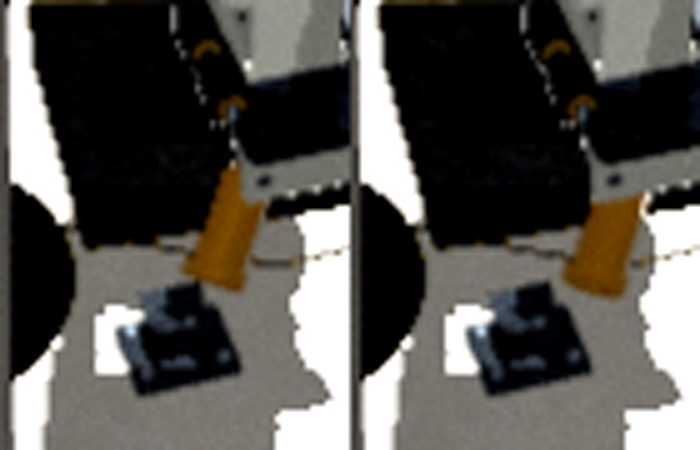

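```bash
python3 - <<'E'
from h import *
for k in range(12):
  s=snap('side','side7%02d'%k)
o=status.get_obs();print(o['time'],o['contact_force'])
cs=[np.clip((cv2.imread('pics/side7%02d.png'%k)[130:260,225:335].astype(float)-30)*1.8,0,255).astype(np.uint8) for k in(3,11)]
cv2.imwrite('pics/z7.png',cv2.resize(np.hstack(cs),None,fx=3.5,fy=3.5,interpolation=cv2.INTER_CUBIC))
E
```

```text
6.85 [0.14256781 0.2798191  0.14032317]
```

View pics/z7.png

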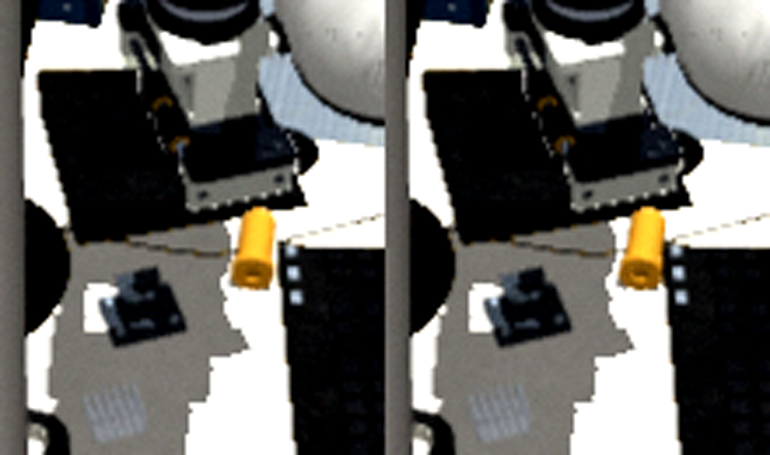

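The light flange grip slipped, and the bushing now lies on the desk with its flange toward the robot, beside the phone and keyboard. I'll clear the view, measure it and regrip it.

play_rows(
  commands=[
    {"offset":[-0.04,0,0],"twist":0},
    {"offset":[-0.04,0,0],"twist":0},
    {"offset":[-0.04,0,0],"twist":0},
    {"offset":[-0.03,0,0],"twist":0},
    {"offset":[0,0,0],"twist":8.5},
  ],
  jaw=0,
)

```text
time: 7.35
tool_pos: [595.0, -130.8, 310.5]
tcp_rot: [3.141, 0.002, 1.635]
contact_force: [-0.1, 0.6, -0.3]
grip_width: 44.4
```

play_rows(
  commands=[
    {"offset":[0,0,0],"twist":8.5},
    {"offset":[0,0,0],"twist":8.5},
    {"offset":[0,0,0],"twist":8.5},
    {"offset":[0,0,0],"twist":8.5},
    {"offset":[0,0,0],"twist":8.5},
  ],
)

```text
time: 7.85
tool_pos: [594.5, -126.9, 310.7]
tcp_rot: [-3.142, 0.0, 0.892]
contact_force: [-0.2, -0.3, 0.6]
grip_width: 84.4
```

```bash
python3 - <<'E'
from h import *
o=status.get_obs(); print(o['time'],o['tool_pos'],o['tcp_rot'],o['grip_width'])
T={'top':snap('top','top8')[:,:,::-1].copy(),'side':snap('side','side8')[:,:,::-1].copy()}
cv2.imwrite('pics/z8.png',np.hstack([cv2.resize(T['top'][140:220,240:340],None,fx=4,fy=4,interpolation=cv2.INTER_CUBIC),cv2.resize(T['side'][160:240,240:340],None,fx=4,fy=4,interpolation=cv2.INTER_CUBIC)]))
for n in T:
    hsv=cv2.cvtColor(T[n],cv2.COLOR_BGR2HSV); m=cv2.inRange(hsv,(10,90,60),(32,255,255))
    m[:, :270]=0;m[:,330:]=0;m[:140]=0;m[225:]=0
    k,l,st,ce=cv2.connectedComponentsWithStats(m);i=1+np.argmax(st[1:,4]); p=np.argwhere(l==i)[:,::-1].astype(float);print(st[i])
    P=np.array([onz(n,*q,16) for q in p])[:,:2]; c=P.mean(0); w,V=np.linalg.eigh(np.cov((P-c).T)); a=V[:,1]*np.sign(V[0,1])
    s=(P-c)@a; q=(P-c)@V[:,0]
    print(n,c.round(1),'axis',a,np.degrees(np.arctan2(a[1],a[0])),'ext',s.min(),s.max(),q.min(),q.max(),'ends',c+a*s.min(),c+a*s.max())
E
```

```text
7.85 [ 594.53876511 -126.88735651  310.65956781] [-3.14153768e+00  4.80118979e-05  8.91927783e-01] 84.36055123540353
[295 161  16  25 267]
top [605.2 -36.3] axis [ 0.97726477 -0.21202255] -12.240905119881983 ext -33.403958724762994 36.42217454121737 -17.860181190395586 17.60189143725591 ends [572.54398862 -29.23833735] [640.78260899 -44.04305205]
[292 189  13  24 245]
side [600.7 -33.1] axis [ 0.97872594 -0.20517197] -11.83956635450454 ext -42.631747224657694 47.99745344853064 -16.847249693344775 18.020060389657548 ends [559.01778986 -24.32207024] [647.71893929 -42.91664214]
```

View pics/z8.png

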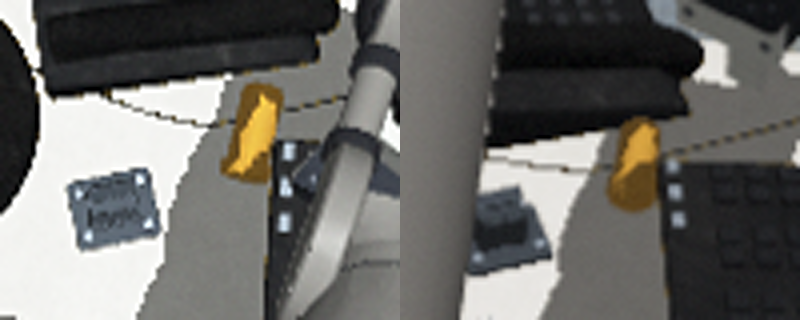

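```bash
python3 - <<'E'
from h import *
print(tri('top',(323,145),'side',(314,172)))
print(onz('top',240+272/4,140+142/4,15), onz('side',240+265/4,160+160/4,15))
E
```

```text
(array([679.73453094, -87.01832337,  49.42291969]), np.float64(3.4413319366905024))
[598.94313722 -50.39614124  15.        ] [603.69771334 -55.39270905  15.        ]
```

play_rows(
  commands=[
    {"offset":[0,0,0],"twist":8.5},
    {"offset":[0,0,0],"twist":8.5},
    {"offset":[0,0,0],"twist":8.5},
    {"offset":[0,0,0],"twist":8.5},
    {"offset":[0,0,0],"twist":8.5},
  ],
)

```text
time: 8.45
tool_pos: [594.6, -126.8, 310.7]
tcp_rot: [3.142, 0.0, 0.155]
contact_force: [0.4, 0.3, 0.2]
grip_width: 92.1
```

play_rows(
  commands=[
    {"offset":[0,0,0],"twist":8.5},
    {"offset":[0,0,0],"twist":8.5},
    {"offset":[0,0,0],"twist":3.6},
    {"offset":[0.002,-0.045,0],"twist":0},
    {"offset":[0.002,-0.0455,0],"twist":0},
  ],
)

```text
time: 8.95
tool_pos: [616.9, -39.3, 310.7]
tcp_rot: [3.142, -0.0, -0.202]
contact_force: [-0.4, -0.3, 0.6]
grip_width: 91.6
```

play_rows(
  commands=[
    {"offset":[0,0,0.03],"twist":0},
    {"offset":[0,0,0.02],"twist":0},
    {"offset":[0,0,0],"twist":0},
  ],
)

```text
time: 9.25
tool_pos: [615.8, -38.4, 257.8]
tcp_rot: [3.141, 0.006, -0.199]
contact_force: [0.2, 0.1, 0.3]
grip_width: 91.9
```

play_rows(
  commands=[
    {"offset":[0.004,0,0.02],"twist":0.4},
    {"offset":[0,0,0.02],"twist":0},
    {"offset":[0,0,0.02],"twist":0},
    {"offset":[0,0,0.013],"twist":0},
    {"offset":[0,0,0],"twist":0},
  ],
)

```text
time: 9.75
tool_pos: [620.7, -40.8, 189.0]
tcp_rot: [3.138, -0.0, -0.201]
contact_force: [-3.0, -2.6, 1.5]
grip_width: 91.2
```

play_rows(
  commands=[
    {"offset":[0,0,0],"twist":0},
    {"offset":[0,0,0],"twist":0},
    {"offset":[0,0,0],"twist":0},
    {"offset":[0,0,0],"twist":0},
    {"offset":[0,0,0],"twist":0},
  ],
  jaw=230,
)

```text
time: 10.25
tool_pos: [620.8, -39.8, 187.7]
tcp_rot: [-3.141, -0.0, -0.211]
contact_force: [-0.0, -0.3, -0.3]
grip_width: 56.2
```

play_rows(
  commands=[
    {"offset":[0,0,0],"twist":0},
    {"offset":[0,0,0],"twist":0},
    {"offset":[0,0,0],"twist":0},
    {"offset":[0,0,0],"twist":0},
    {"offset":[0,0,0],"twist":0},
  ],
)

```text
time: 10.75
tool_pos: [621.3, -38.7, 187.9]
tcp_rot: [-3.139, -0.002, -0.211]
contact_force: [2.8, 6.1, -1.5]
grip_width: 29.1
```

play_rows(
  commands=[
    {"offset":[0,0,-0.01],"twist":0},
    {"offset":[0,0,-0.015],"twist":0},
    {"offset":[0,0,-0.015],"twist":0},
    {"offset":[0,0,-0.015],"twist":0},
    {"offset":[0,0,0],"twist":0},
  ],
)

```text
time: 11.25
tool_pos: [621.4, -40.2, 246.1]
tcp_rot: [3.141, -0.006, -0.21]
contact_force: [0.1, -0.0, -1.5]
grip_width: 29.5
```

```bash
python3 - <<'E'
from h import *
o=status.get_obs(); print(o['tool_pos'],o['contact_force'],o['moment'],o['grip_width'])
s=snap('side','side9')[:,:,::-1]
c=np.clip((s[130:230,250:350].astype(float)-30)*1.6,0,255).astype(np.uint8)
cv2.imwrite('pics/z9.png',cv2.resize(c,None,fx=6,fy=6,interpolation=cv2.INTER_CUBIC))
E
```

```text
[621.42438936 -40.24021094 246.06160808] [ 0.14547272 -0.03857624 -1.48166987] [ 0.04241915  0.01560534 -0.00962479] 29.52887827565148
```

View pics/z9.png

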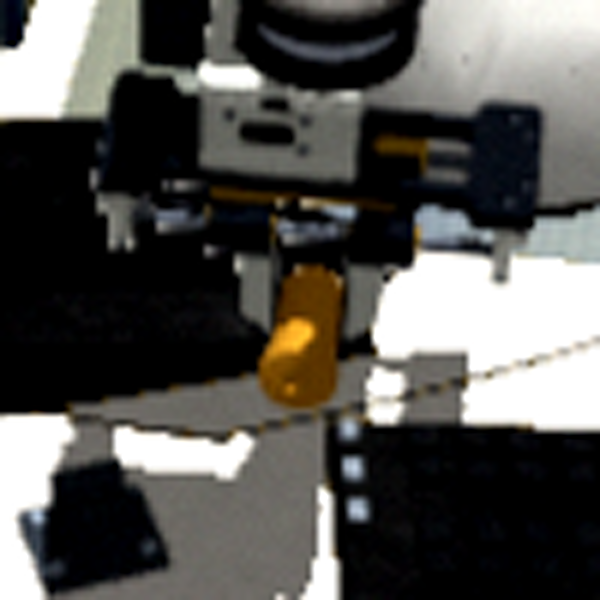

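play_rows(
  commands=[
    {"offset":[-0.0355,-0.0074,0],"twist":0},
    {"offset":[-0.0355,-0.0074,0],"twist":0},
    {"offset":[-0.0355,-0.0074,0],"twist":0},
    {"offset":[-0.0355,-0.0074,0],"twist":0},
    {"offset":[-0.0355,-0.0074,0],"twist":0},
  ],
)

```text
time: 11.8
tool_pos: [453.1, 33.7, 242.4]
tcp_rot: [3.141, 0.001, -0.211]
contact_force: [-0.5, 0.9, -0.5]
grip_width: 29.2
```

play_rows(
  commands=[
    {"offset":[0,0,0],"twist":-8.5},
    {"offset":[0,0,0],"twist":-8.5},
    {"offset":[0,0,0],"twist":-8.5},
    {"offset":[0,0,0],"twist":-8.5},
    {"offset":[0,0,0],"twist":-8.5},
  ],
)

```text
time: 12.3
tool_pos: [454.5, 33.3, 242.4]
tcp_rot: [-3.141, 0.001, 0.538]
contact_force: [-0.2, 0.2, -1.2]
grip_width: 29.2
```

play_rows(
  commands=[
    {"offset":[0,0,0],"twist":-8.5},
    {"offset":[0,0,0],"twist":-8.5},
    {"offset":[0,0,0],"twist":-8.5},
    {"offset":[0,0,0],"twist":-8.5},
    {"offset":[0,0,0],"twist":-8.5},
  ],
)

```text
time: 12.8
tool_pos: [454.5, 33.2, 242.4]
tcp_rot: [-3.141, 0.0, 1.279]
contact_force: [-0.4, 0.2, -1.6]
grip_width: 29.2
```

play_rows(
  commands=[
    {"offset":[0,0,0.01],"twist":-8.5},
    {"offset":[0,0,0.015],"twist":-8.5},
    {"offset":[0,0,0],"twist":0},
  ],
)

```text
time: 13.1
tool_pos: [453.9, 33.3, 216.2]
tcp_rot: [-3.138, -0.0, 1.571]
contact_force: [-0.3, -0.0, -2.3]
grip_width: 29.5
```

```bash
python3 - <<'E'
from h import *
o=status.get_obs(); print(o['time'],o['tool_pos'],o['tcp_rot'],o['contact_force'],o['moment'],o['grip_width'])
s=snap('side','side10')[:,:,::-1];t=snap('top','top10')[:,:,::-1]
c=np.clip((s[160:290,220:330].astype(float)-30)*1.6,0,255).astype(np.uint8)
d=np.clip((t[160:290,220:330].astype(float)-30)*1.6,0,255).astype(np.uint8)
cv2.imwrite('pics/z10.png',cv2.resize(np.hstack([c,d]),None,fx=3.6,fy=3.6,interpolation=cv2.INTER_CUBIC))
E
```

```text
13.1 [453.91409875  33.29730949 216.20137823] [-3.13766551e+00 -1.93769878e-04  1.57122337e+00] [-0.32377953 -0.04982472 -2.3079767 ] [ 0.0554527  -0.10704887 -0.02504783] 29.533847692215613
```

View pics/z10.png

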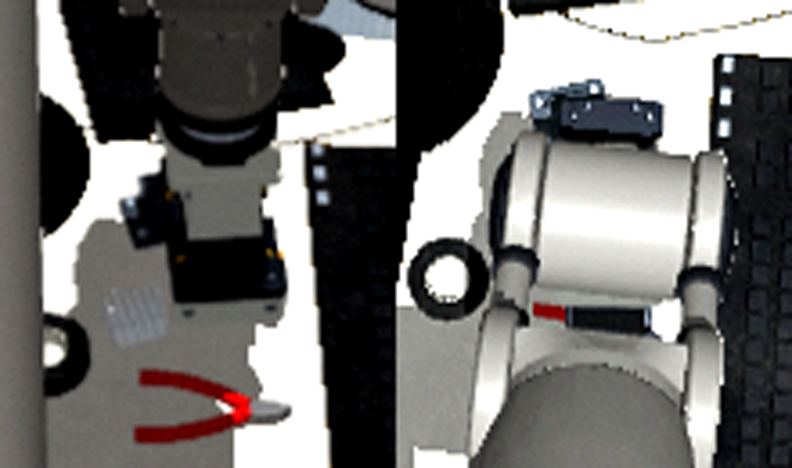

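play_rows(
  commands=[
    {"offset":[0,0,0.01],"twist":0},
    {"offset":[0,0,0.01],"twist":0},
    {"offset":[0,0,0.004],"twist":0},
    {"offset":[0,0,0.002],"twist":0},
    {"offset":[0,0,0],"twist":0},
  ],
)

```text
time: 13.7
tool_pos: [454.7, 33.3, 191.4]
tcp_rot: [-3.141, 0.0, 1.57]
contact_force: [0.1, -0.2, -2.7]
grip_width: 29.1
```

play_rows(
  commands=[
    {"offset":[0,0,0.002],"twist":0},
    {"offset":[0,0,0.001],"twist":0},
    {"offset":[0,0,0],"twist":0},
  ],
)

```text
time: 14.0
tool_pos: [454.8, 33.3, 188.7]
tcp_rot: [3.141, 0.0, 1.57]
contact_force: [0.5, -0.1, -2.6]
grip_width: 29.6
```

play_rows(
  commands=[
    {"offset":[0,0,0.001],"twist":0},
    {"offset":[0,0,0.001],"twist":0},
    {"offset":[0,0,0],"twist":0},
  ],
)

```text
time: 14.3
tool_pos: [454.9, 33.4, 187.5]
tcp_rot: [3.141, 0.0, 1.57]
contact_force: [-1.5, -0.2, 8.5]
grip_width: 29.4
```

play_rows(
  commands=[
    {"offset":[0,0,0],"twist":0},
    {"offset":[0,0,0],"twist":0},
    {"offset":[0,0,0],"twist":0},
  ],
  jaw=110,
)

```text
time: 14.6
tool_pos: [454.8, 33.3, 186.7]
tcp_rot: [3.141, 0.0, 1.57]
contact_force: [0.2, 0.3, -0.1]
grip_width: 48.7
```

play_rows(
  commands=[
    {"offset":[0,0,-0.03],"twist":0},
    {"offset":[0,0,-0.03],"twist":0},
    {"offset":[0,0,-0.02],"twist":0},
    {"offset":[-0.035,0,0],"twist":0},
    {"offset":[-0.035,0,0],"twist":0},
  ],
)

```text
time: 15.1
tool_pos: [454.8, -36.9, 267.5]
tcp_rot: [3.14, 0.001, 1.573]
contact_force: [0.7, 0.0, 0.3]
grip_width: 52.2
```

```bash
python3 - <<'E'
from h import *
o=status.get_obs(); print(o['time'],o['tool_pos'],o['tcp_rot'],o['contact_force'],o['moment'],o['grip_width'])
s=snap('side','side11')[:,:,::-1];t=snap('top','top11')[:,:,::-1]
c=np.clip((s[160:290,220:330].astype(float)-30)*1.6,0,255).astype(np.uint8)
d=np.clip((t[160:290,220:330].astype(float)-30)*1.6,0,255).astype(np.uint8)
cv2.imwrite('pics/z11.png',cv2.resize(np.hstack([c,d]),None,fx=3.6,fy=3.6,interpolation=cv2.INTER_CUBIC))
E
```

```text
15.1 [454.83958438 -36.85910027 267.50080344] [3.13959815e+00 5.77008350e-04 1.57267131e+00] [0.68633867 0.00136817 0.25533253] [-0.01283878 -0.13921422  0.00243508] 52.2354466863737
```

View pics/z11.png

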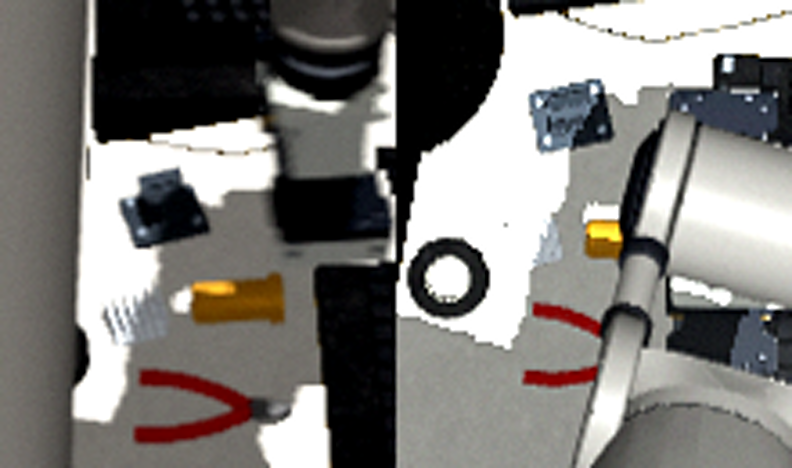

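```bash
python3 - <<'E'
from h import *
T=cv2.imread('pics/side11.png');n='side'
hsv=cv2.cvtColor(T,cv2.COLOR_BGR2HSV); m=cv2.inRange(hsv,(8,70,40),(35,255,255))
m[:, :265]=0;m[:,305:]=0;m[:230]=0;m[255:]=0
x,y,w,h=cv2.boundingRect(m);print(x,y,w,h)
for u in (x,x+w-1):
    c=np.argwhere(m[:,min(u,x+w-2)])[:,0]; print(u,c.min(),c.max(),onz(n,u,(c.min()+c.max())/2,17))
tt=cv2.imread('pics/top11.png');hsv=cv2.cvtColor(tt,cv2.COLOR_BGR2HSV); m=cv2.inRange(hsv,(8,90,40),(35,255,255));m[:, :265]=0;m[:,305:]=0;m[:210]=0;m[240:]=0
x,y,w,h=cv2.boundingRect(m);print(x,y,w,h,onz('top',x-.5,y+h/2-.5,16))
E
```

```text
273 236 26 14
273 239 248 [453.27360739  50.04301491  17.        ]
298 236 249 [451.71526776 -15.08739234  17.        ]
273 221 10 11 [455.06470454  47.82440254  16.        ]
```

play_rows(
  commands=[
    {"offset":[0.0175,0,0.03],"twist":0},
    {"offset":[0,0,0.03],"twist":0},
    {"offset":[0,0,0.015],"twist":0},
    {"offset":[0,0,0.01],"twist":0},
    {"offset":[0,0,0],"twist":0},
  ],
)

```text
time: 15.7
tool_pos: [454.4, -18.8, 180.7]
tcp_rot: [-3.139, -0.0, 1.57]
contact_force: [-0.3, -0.3, 0.3]
grip_width: 52.4
```

play_rows(
  commands=[
    {"offset":[0,0,0],"twist":0},
    {"offset":[0,0,0],"twist":0},
    {"offset":[0,0,0],"twist":0},
    {"offset":[0,0,0],"twist":0},
  ],
  jaw=200,
)

```text
time: 16.1
tool_pos: [455.0, -19.2, 182.4]
tcp_rot: [3.14, 0.0, 1.57]
contact_force: [1.1, -0.3, 1.8]
grip_width: 34.5
```

play_rows(
  commands=[
    {"offset":[0,0,-0.005],"twist":0},
    {"offset":[0,0,-0.01],"twist":0},
    {"offset":[0,0,-0.01],"twist":0},
    {"offset":[0,0,-0.01],"twist":0},
    {"offset":[0,0,0],"twist":0},
  ],
)

```text
time: 16.6
tool_pos: [455.2, -19.2, 218.4]
tcp_rot: [3.138, 0.001, 1.57]
contact_force: [-0.1, -0.8, -1.7]
grip_width: 34.2
```

```bash
python3 - <<'E'
from h import *
o=status.get_obs(); print(o['time'],o['tool_pos'],o['tcp_rot'],o['contact_force'],o['moment'],o['grip_width'])
s=snap('side','side12')[:,:,::-1]
c=np.clip((s[190:280,240:330].astype(float)-30)*1.6,0,255).astype(np.uint8)
cv2.imwrite('pics/z12.png',cv2.resize(c,None,fx=6,fy=6,interpolation=cv2.INTER_CUBIC))
E
```

```text
16.6 [455.22034516 -19.22488792 218.38041935] [3.13839876e+00 7.69978437e-04 1.57014230e+00] [-0.1388625  -0.83019275 -1.66197   ] [-0.06159781 -0.09100726  0.03102175] 34.190505167129196
```

View pics/z12.png

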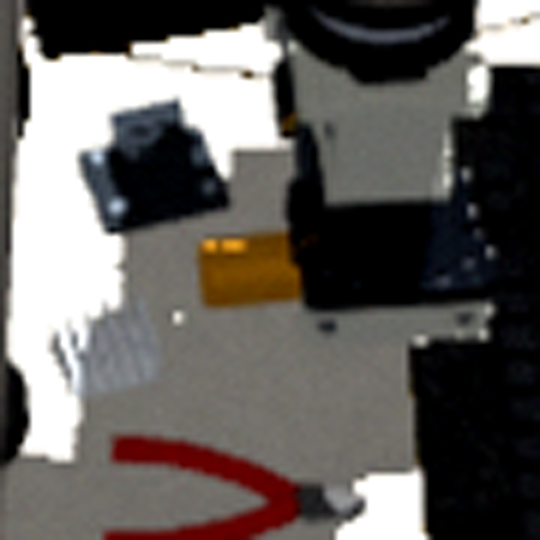

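play_rows(
  commands=[
    {"offset":[0,0,0],"twist":0},
    {"offset":[0,0,0],"twist":0},
  ],
  jaw=162,
)

```text
time: 16.85
tool_pos: [454.6, -19.1, 216.4]
tcp_rot: [-3.141, -0.0, 1.57]
contact_force: [-0.5, 0.0, -2.0]
grip_width: 34.6
```

play_rows(
  commands=[
    {"offset":[0,0,0],"twist":0},
    {"offset":[0,0,0],"twist":0},
  ],
  jaw=159,
)

```text
time: 17.05
tool_pos: [454.7, -19.1, 216.4]
tcp_rot: [-3.141, -0.0, 1.57]
contact_force: [1.0, -0.1, -1.6]
grip_width: 34.9
```

```bash
cat > look.py <<'E'
from h import *
import sys
k=sys.argv[1]
o=status.get_obs(); print(o['time'],o['tool_pos'].round(1),o['tcp_rot'].round(3),o['contact_force'].round(1),o['moment'].round(3),round(o['grip_width'],1))
s=snap('side','side'+k)[:,:,::-1]
x,y=[int(v) for v in sys.argv[2:4]] if len(sys.argv)>2 else (240,190)
c=np.clip((s[y:y+90,x:x+90].astype(float)-30)*1.6,0,255).astype(np.uint8)
cv2.imwrite('pics/z%s.png'%k,cv2.resize(c,None,fx=6,fy=6,interpolation=cv2.INTER_CUBIC))
E
python3 look.py 13
```

```text
17.05 [454.7 -19.1 216.4] [-3.141 -0.     1.57 ] [ 1.  -0.1 -1.6] [-0.09  -0.131 -0.032] 34.9
```

View pics/z13.png

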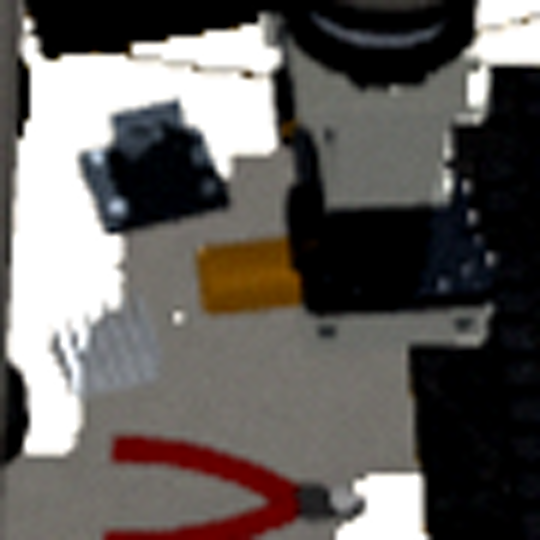

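play_rows(
  commands=[
    {"offset":[0,0,0],"twist":0},
    {"offset":[0,0,0],"twist":0},
  ],
  jaw=157,
)

```text
time: 17.3
tool_pos: [454.8, -19.2, 216.8]
tcp_rot: [3.141, 0.0, 1.57]
contact_force: [-0.5, -1.5, 1.5]
grip_width: 35.4
```

```bash
python3 look.py 14
```

```text
17.3 [454.8 -19.2 216.8] [3.141 0.    1.57 ] [-0.5 -1.5  1.5] [-0.208  0.028 -0.017] 35.4
```

View pics/z14.png

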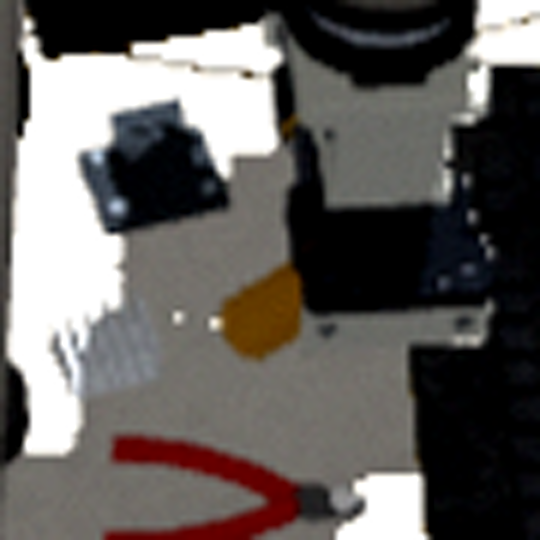

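play_rows(
  commands=[
    {"offset":[0,0,-0.005],"twist":0},
    {"offset":[0,0,-0.007],"twist":0},
    {"offset":[0,0,-0.007],"twist":0},
    {"offset":[0,0,-0.007],"twist":0},
    {"offset":[0,0,0],"twist":0},
  ],
)

```text
time: 17.85
tool_pos: [455.1, -19.2, 243.9]
tcp_rot: [3.139, 0.001, 1.57]
contact_force: [0.2, -0.3, -1.3]
grip_width: 35.3
```

```bash
python3 look.py 15
```

```text
17.85 [455.1 -19.2 243.9] [3.139e+00 1.000e-03 1.570e+00] [ 0.2 -0.3 -1.3] [-0.066 -0.138 -0.018] 35.3
```

View pics/z15.png

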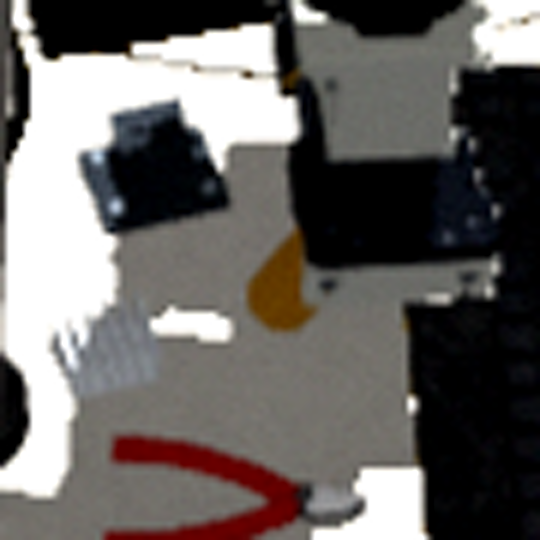

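play_rows(
  commands=[
    {"offset":[0,0,0],"twist":0},
    {"offset":[0,0,0],"twist":0},
  ],
  jaw=156,
)

```text
time: 18.1
tool_pos: [454.6, -19.1, 242.5]
tcp_rot: [-3.141, -0.0, 1.57]
contact_force: [-0.0, 0.1, -2.2]
grip_width: 35.7
```

```bash
python3 look.py 16
```

```text
18.1 [454.6 -19.1 242.5] [-3.141 -0.     1.57 ] [-0.   0.1 -2.2] [-0.067 -0.128 -0.015] 35.7
```

View pics/z16.png

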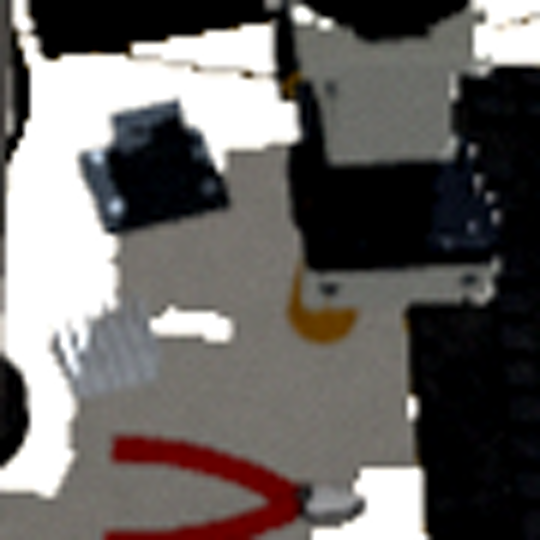

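```bash
python3 -c "
from h import *
for y in(-23,-18,-13,-8,-3,2): print(y,proj('side',(454.7,y,20)),proj('side',(454.7,y,80)))
s=cv2.imread('pics/side16.png');m=cv2.inRange(cv2.cvtColor(s,cv2.COLOR_BGR2HSV),(8,70,30),(35,255,255));m[:,:280]=0;m[:,310:]=0;m[:230]=0;m[260:]=0
print(cv2.boundingRect(m))
"; python3 look.py 17
```

```text
-23 (np.float64(300.9417428687757), np.float64(240.70566902205036)) (np.float64(301.9904593593642), np.float64(225.6858617094832))
-18 (np.float64(299.03189472057846), np.float64(240.81775540388003)) (np.float64(300.0132642061113), np.float64(225.7986140273368))
-13 (np.float64(297.1212358330787), np.float64(240.92988936689312)) (np.float64(298.035200019402), np.float64(225.91141590303823))
-8 (np.float64(295.20976568992285), np.float64(241.04207094139372)) (np.float64(296.056266226163), np.float64(226.0242673692678))
-3 (np.float64(293.297483774319), np.float64(241.15430015771165)) (np.float64(294.07646225281707), np.float64(226.1371684587345))
2 (np.float64(291.3843895690361), np.float64(241.26657704620243)) (np.float64(292.09578752528233), np.float64(226.25011920417617))
(288, 235, 22, 21)
18.15 [454.6 -19.1 242.5] [-3.141 -0.     1.57 ] [ 0.  -1.4 -2.3] [-0.098 -0.107  0.007] 35.7
```

View pics/z17.png

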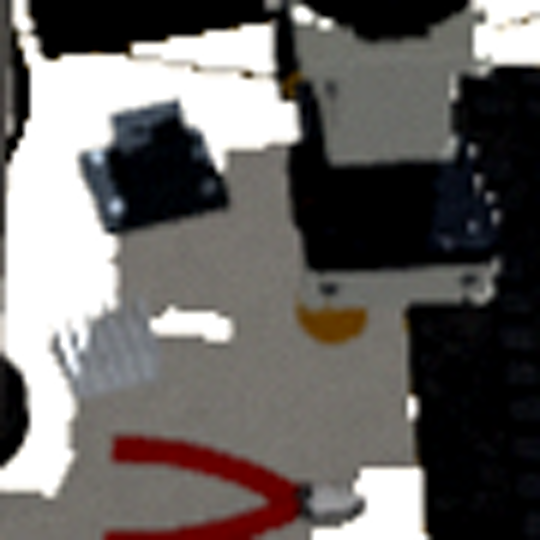

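play_rows(
  commands=[
    {"offset":[0,0,0],"twist":0},
    {"offset":[0,0,0],"twist":0},
  ],
)

```text
time: 18.4
tool_pos: [454.7, -19.1, 242.6]
tcp_rot: [-3.141, 0.0, 1.57]
contact_force: [-0.4, -0.4, -1.6]
grip_width: 35.8
```

```bash
python3 look.py 18
```

```text
18.4 [454.7 -19.1 242.6] [-3.141  0.     1.57 ] [-0.4 -0.4 -1.6] [ 0.026 -0.117  0.031] 35.8
```

View pics/z18.png

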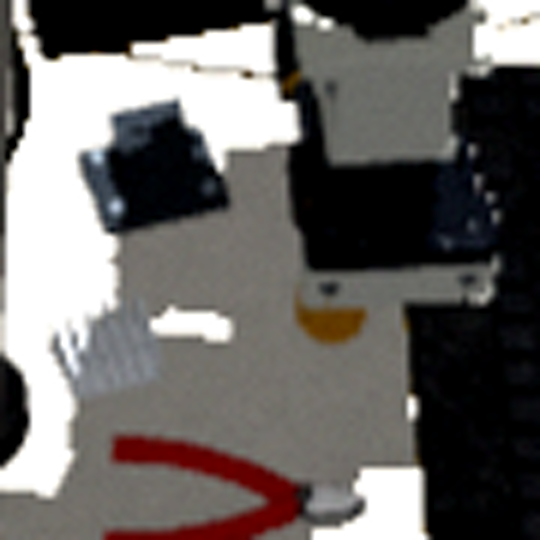

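play_rows(
  commands=[
    {"offset":[0,0,0.004],"twist":0},
    {"offset":[0,0,0.004],"twist":0},
    {"offset":[0,0,0.003],"twist":0},
    {"offset":[0,0,0],"twist":0},
  ],
)

```text
time: 18.85
tool_pos: [454.6, -19.1, 231.1]
tcp_rot: [-3.14, -0.0, 1.57]
contact_force: [0.5, 0.8, -1.4]
grip_width: 35.7
```

play_rows(
  commands=[
    {"offset":[0,0,0.001],"twist":0},
    {"offset":[0,0,0.001],"twist":0},
    {"offset":[0,0,0],"twist":0},
  ],
)

```text
time: 19.15
tool_pos: [454.8, -19.1, 229.7]
tcp_rot: [3.141, 0.0, 1.57]
contact_force: [-1.0, -0.2, -1.9]
grip_width: 35.8
```

play_rows(
  commands=[
    {"offset":[0,0,0.001],"twist":0},
    {"offset":[0,0,0.001],"twist":0},
    {"offset":[0,0,0],"twist":0},
  ],
)

```text
time: 19.45
tool_pos: [455.0, -19.2, 228.1]
tcp_rot: [3.14, 0.0, 1.57]
contact_force: [0.5, 0.9, 4.4]
grip_width: 35.3
```

play_rows(
  commands=[
    {"offset":[0,0,0.001],"twist":0},
    {"offset":[0,0,0],"twist":0},
  ],
)

```text
time: 19.65
tool_pos: [454.8, -19.1, 226.7]
tcp_rot: [3.141, 0.0, 1.57]
contact_force: [-0.5, 1.0, 4.0]
grip_width: 35.5
```

play_rows(
  commands=[
    {"offset":[0,0,0.001],"twist":0},
    {"offset":[0,0,0],"twist":0},
  ],
)

```text
time: 19.85
tool_pos: [454.6, -19.1, 225.5]
tcp_rot: [-3.141, 0.0, 1.57]
contact_force: [0.9, 1.0, 3.2]
grip_width: 35.8
```

```bash
python3 look.py 19
```

```text
19.85 [454.6 -19.1 225.5] [-3.141  0.     1.57 ] [0.9 1.  3.2] [ 0.088 -0.162 -0.017] 35.8
```

View pics/z19.png

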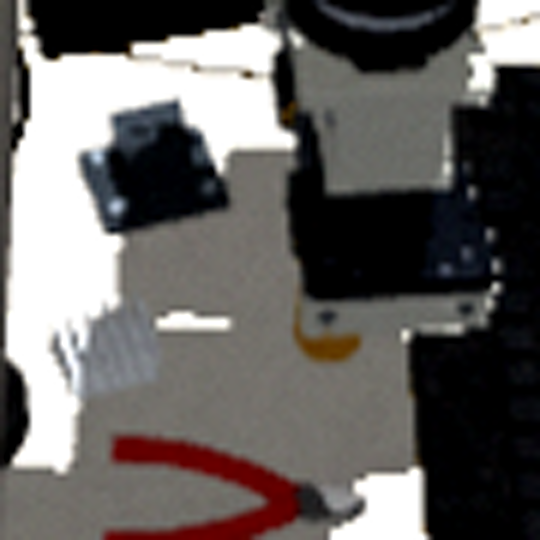

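play_rows(
  commands=[
    {"offset":[0,0,0],"twist":0},
    {"offset":[0,0,0],"twist":0},
    {"offset":[0,0,0],"twist":0},
  ],
  jaw=148,
)

```text
time: 20.2
tool_pos: [454.6, -19.2, 225.5]
tcp_rot: [-3.141, 0.0, 1.57]
contact_force: [-0.2, -0.4, -0.9]
grip_width: 38.6
```

play_rows(
  commands=[
    {"offset":[0,0,0],"twist":0},
    {"offset":[0,0,0],"twist":0},
    {"offset":[0,0,-0.02],"twist":0},
    {"offset":[0,0,-0.03],"twist":0},
    {"offset":[0,0,-0.03],"twist":0},
  ],
  jaw=110,
)

```text
time: 20.7
tool_pos: [454.5, -19.1, 306.3]
tcp_rot: [-3.14, -0.0, 1.57]
contact_force: [0.9, -0.2, 0.1]
grip_width: 52.0
```

play_rows(
  commands=[
    {"offset":[-0.04,0,0],"twist":0},
    {"offset":[-0.04,0,0],"twist":0},
    {"offset":[0,0,0],"twist":0},
  ],
)

```text
time: 21.0
tool_pos: [454.9, -102.4, 306.1]
tcp_rot: [3.14, 0.002, 1.567]
contact_force: [-0.3, 0.5, -0.1]
grip_width: 52.5
```

```bash
python3 - <<'E'
from h import *
o=status.get_obs(); print(o['time'],o['tool_pos'],o['tcp_rot'],o['contact_force'],o['grip_width'])
s=snap('side','side20')[:,:,::-1];t=snap('top','top20')[:,:,::-1]
c=np.clip((s[180:290,220:330].astype(float)-30)*1.6,0,255).astype(np.uint8)
d=np.clip((t[180:290,220:330].astype(float)-30)*1.6,0,255).astype(np.uint8)
cv2.imwrite('pics/z20.png',cv2.resize(np.hstack([c,d]),None,fx=3.6,fy=3.6,interpolation=cv2.INTER_CUBIC))
E
```

```text
21.0 [ 454.89862136 -102.4236737   306.12364794] [3.13989424e+00 1.88916588e-03 1.56654017e+00] [-0.34987164  0.47471167 -0.13230758] 52.484506327424306
```

View pics/z20.png

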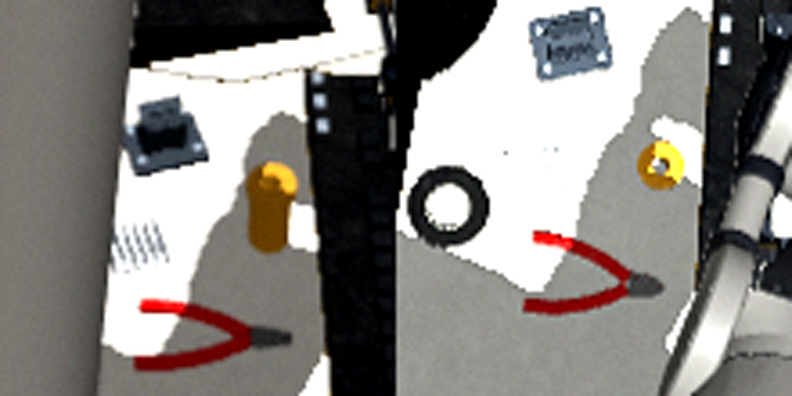

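```bash
python3 - <<'E'
from h import *
for n,(x0,x1,y0,y1) in {'top':(280,305,205,240),'side':(280,310,215,255)}.items():
    im=cv2.imread('pics/%s20.png'%n); m=cv2.inRange(cv2.cvtColor(im,cv2.COLOR_BGR2HSV),(8,70,30),(38,255,255))
    k=np.zeros_like(m);k[y0:y1,x0:x1]=m[y0:y1,x0:x1]
    cs,_=cv2.findContours(k,cv2.RETR_EXTERNAL,cv2.CHAIN_APPROX_NONE);c=max(cs,key=cv2.contourArea);x,y,w,h=cv2.boundingRect(c);print(n,x,y,w,h)
    if n=='top':
        (cx,cy),r=cv2.minEnclosingCircle(c);M=cv2.moments(c);print(cx,cy,r,onz(n,cx,cy,66),onz(n,M['m10']/M['m00'],M['m01']/M['m00'],66))
    else:
        # flange top disc: rows from top; ellipse width
        f,_,_,R,t=cam(n); P=onz(n,x+w/2-.5,y+6,66); print(P)
        for yc in (y+5,y+5.5,y+6,y+6.5): print(yc,onz(n,x+w/2-.5,yc,66))
        c0=np.array([452.,-8,66]); a=np.linspace(0,6.28,60); q=np.array([proj(n,c0+[18*np.cos(t),18*np.sin(t),0]) for t in a]); print(q.min(0),q.max(0),proj(n,c0))
E
python3 - <<'E'
import cv2,numpy as np
a=cv2.imread('pics/side20.png')[215:255,280:315];b=cv2.imread('pics/top20.png')[205:245,275:310]
cv2.imwrite('pics/z20b.png',cv2.resize(np.hstack([a,b]),None,fx=10,fy=10,interpolation=cv2.INTER_NEAREST))
E
```

```text
top 287 219 13 14
293.14129638671875 225.54347229003906 6.802438735961914 [455.45138719  -7.90519991  66.        ] [455.20954919  -8.06851673  66.        ]
side 288 225 15 26
[450.33307018  -5.35965108  66.        ]
230 [453.61889994  -5.71102037  66.        ]
230.5 [451.97453617  -5.53518079  66.        ]
231 [450.33307018  -5.35965108  66.        ]
231.5 [448.69449431  -5.18443043  66.        ]
[288.85181971 225.04318342] [303.0880734  235.93680501] (np.float64(295.96819683568896), np.float64(230.43656386725107))
```

View pics/z20b.png

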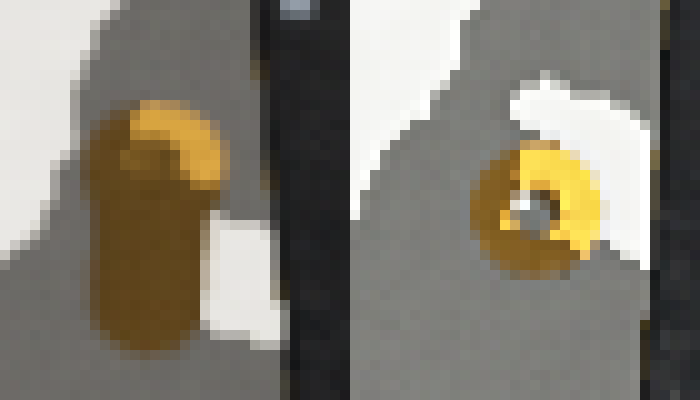

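play_rows(
  commands=[
    {"offset":[0.045,0,0],"twist":0},
    {"offset":[0.045,0,0],"twist":0},
    {"offset":[0.002,0,0],"twist":0},
    {"offset":[0,0,0.03],"twist":0},
    {"offset":[0,0,0.01],"twist":0},
  ],
)

```text
time: 21.6
tool_pos: [453.8, -5.8, 264.0]
tcp_rot: [-3.138, -0.001, 1.572]
contact_force: [-0.7, -0.1, 0.7]
grip_width: 52.3
```

play_rows(
  commands=[
    {"offset":[0,0,0],"twist":0},
  ],
)

```text
time: 21.7
tool_pos: [454.1, -6.6, 264.4]
tcp_rot: [-3.138, -0.001, 1.571]
contact_force: [-0.2, 0.9, 0.3]
grip_width: 52.0
```

play_rows(
  commands=[
    {"offset":[-0.001,0.0005,0.01],"twist":0},
    {"offset":[0,0,0.01],"twist":0},
    {"offset":[0,0,0.01],"twist":0},
    {"offset":[0,0,0.002],"twist":0},
    {"offset":[0,0,0],"twist":0},
  ],
)

```text
time: 22.2
tool_pos: [455.1, -8.3, 233.3]
tcp_rot: [-3.141, -0.0, 1.57]
contact_force: [-0.8, 0.9, 0.2]
grip_width: 52.3
```

play_rows(
  commands=[
    {"offset":[0,0,0],"twist":0},
    {"offset":[0,0,0],"twist":0},
    {"offset":[0,0,0],"twist":0},
    {"offset":[0,0,0],"twist":0},
    {"offset":[0,0,0],"twist":0},
  ],
  jaw=220,
)

```text
time: 22.7
tool_pos: [455.4, -8.2, 234.0]
tcp_rot: [3.141, 0.0, 1.57]
contact_force: [-0.1, -0.1, 1.8]
grip_width: 34.8
```

play_rows(
  commands=[
    {"offset":[0,0,-0.01],"twist":0},
    {"offset":[0,0,-0.02],"twist":0},
    {"offset":[0,0,-0.03],"twist":0},
    {"offset":[0,0,-0.03],"twist":0},
    {"offset":[0,0,-0.02],"twist":0},
  ],
)

```text
time: 23.2
tool_pos: [455.2, -8.1, 346.1]
tcp_rot: [3.14, 0.0, 1.57]
contact_force: [-0.4, 0.3, -1.7]
grip_width: 35.2
```

play_rows(
  commands=[
    {"offset":[-0.02,0.004,0],"twist":0},
    {"offset":[-0.03,0.006,0],"twist":0},
    {"offset":[-0.04,0.007,0],"twist":0},
    {"offset":[-0.04,0.007,0],"twist":0},
    {"offset":[-0.04,0.007,0],"twist":0},
  ],
)

```text
time: 23.7
tool_pos: [486.0, -179.5, 344.3]
tcp_rot: [-3.142, -0.0, 1.57]
contact_force: [0.4, 1.2, -1.5]
grip_width: 34.7
```

play_rows(
  commands=[
    {"offset":[-0.04,0.007,0],"twist":0},
    {"offset":[-0.03,0.005,0],"twist":0},
    {"offset":[-0.015,0.001,0],"twist":0},
    {"offset":[0,0,0],"twist":0},
    {"offset":[0,0,0],"twist":0},
  ],
)

```text
time: 24.2
tool_pos: [498.8, -262.3, 343.6]
tcp_rot: [-3.141, -0.001, 1.57]
contact_force: [-0.0, 0.4, -2.5]
grip_width: 35.1
```

```bash
python3 look.py 21 345 150
```

```text
24.2 [ 498.8 -262.3  343.6] [-3.141e+00 -1.000e-03  1.570e+00] [-0.   0.4 -2.5] [-0.043 -0.1    0.001] 35.1
```

View pics/z21.png

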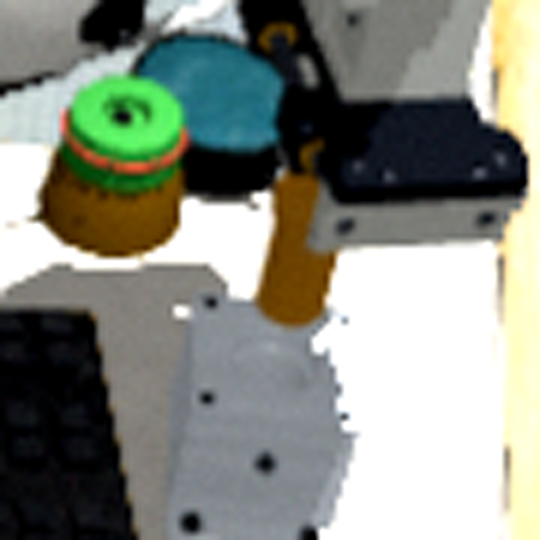

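```bash
python3 - <<'E'
from h import *
for z in(110,175): print(z,proj('side',(498.8,-262.3,z)))
s=cv2.imread('pics/side21.png');m=cv2.inRange(cv2.cvtColor(s,cv2.COLOR_BGR2HSV),(8,70,30),(22,255,255))
for v in range(182,205):
    u=np.flatnonzero(m[v,380:405])+380; print(v,u.min() if len(u) else None,u.max() if len(u) else None)
c0=np.array([498.8,-262.3,110]);a=np.linspace(0,6.28,60)
for z,r in((110,12.5),(114,15)):
  q=np.array([proj('side',c0*[1,1,0]+[r*np.cos(t),r*np.sin(t),z]) for t in a]);print(z,q.min(0),q.max(0))
E
```

```text
110 (np.float64(393.6047201417609), np.float64(199.6616023646562))
175 (np.float64(398.3969388103118), np.float64(181.4178105154792))
182 391 397
183 391 397
184 391 397
185 391 396
186 391 396
187 391 396
188 391 396
189 390 395
190 390 395
191 390 396
192 390 400
193 389 400
194 389 400
195 389 399
196 389 399
197 388 399
198 388 399
199 388 398
200 388 398
201 388 398
202 389 398
203 390 396
204 393 393
110 [388.66210537 196.14490788] [398.56247021 203.22658055]
114 [387.94483346 194.36302934] [399.85393751 202.86376671]
```

play_rows(
  commands=[
    {"offset":[-0.0005,0.0005,0.015],"twist":0},
    {"offset":[0,0,0.01],"twist":0},
    {"offset":[0,0,0.002],"twist":0},
    {"offset":[0,0,0],"twist":0},
  ],
)

```text
time: 24.65
tool_pos: [499.6, -262.9, 316.5]
tcp_rot: [-3.141, -0.001, 1.571]
contact_force: [0.3, 0.1, -2.8]
grip_width: 34.8
```

```bash
python3 look.py 22 345 150; python3 - <<'E'
from h import *
p=status.get_obs()['tool_pos'];zb=p[2]-234
s=cv2.imread('pics/side22.png');m=cv2.inRange(cv2.cvtColor(s,cv2.COLOR_BGR2HSV),(8,70,30),(22,255,255))
M=np.zeros_like(m);M[192:222,380:405]=m[192:222,380:405]
for v in range(195,218):
    g=s[v,380:408].astype(int); sat=(g[:,2]-g[:,0]); u=np.flatnonzero(m[v,380:405])+380
    # subpixel width via saturation sum
    print(v,u.min() if len(u) else None,u.max() if len(u) else None)
a=np.linspace(0,6.28,90)
print(zb)
for z,r in((zb,12.5),(zb+4,15)):
  q=np.array([proj('side',(p[0]+r*np.cos(t),p[1]+r*np.sin(t),z)) for t in a]);print(z,q.min(0),q.max(0))
E
```

```text
24.65 [ 499.6 -262.9  316.5] [-3.141e+00 -1.000e-03  1.571e+00] [ 0.3  0.1 -2.8] [ 0.02  -0.084  0.003] 34.8
195 389 394
196 389 394
197 388 393
198 388 393
199 388 394
200 387 398
201 387 398
202 387 398
203 386 398
204 386 397
205 386 397
206 386 397
207 386 397
208 387 396
209 387 396
210 389 394
211 392 392
212 None None
213 None None
214 None None
215 None None
216 None None
217 None None
82.96763890696946
82.96763890696946 [387.12331007 203.07040271] [396.86612363 210.13003013]
86.96763890696946 [386.41352115 201.32310952] [398.13265625 209.79779279]
```

View pics/z22.png

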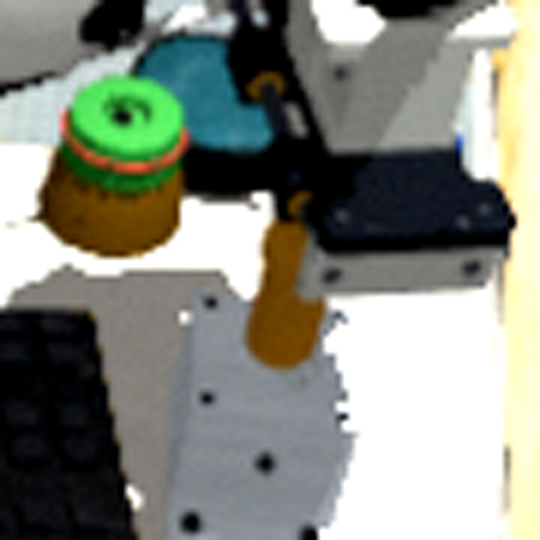

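play_rows(
  commands=[
    {"offset":[0.0006,-0.0008,0.005],"twist":0},
    {"offset":[0,0,0.005],"twist":0},
    {"offset":[0,0,0.005],"twist":0},
    {"offset":[0,0,0.002],"twist":0},
    {"offset":[0,0,0],"twist":0},
  ],
)

```text
time: 25.2
tool_pos: [498.7, -263.0, 299.2]
tcp_rot: [-3.141, -0.0, 1.57]
contact_force: [0.6, -0.1, -1.4]
grip_width: 35.1
```

play_rows(
  commands=[
    {"offset":[0,0,0.001],"twist":0},
    {"offset":[0,0,0.001],"twist":0},
    {"offset":[0,0,0],"twist":0},
  ],
)

```text
time: 25.5
tool_pos: [498.8, -263.1, 297.7]
tcp_rot: [3.142, 0.0, 1.57]
contact_force: [-0.2, 0.1, -1.6]
grip_width: 34.9
```

play_rows(
  commands=[
    {"offset":[0,0,0.001],"twist":0},
    {"offset":[0,0,0.001],"twist":0},
    {"offset":[0,0,0],"twist":0},
  ],
)

```text
time: 25.8
tool_pos: [498.8, -263.1, 295.6]
tcp_rot: [3.142, 0.0, 1.57]
contact_force: [0.3, 0.6, -2.5]
grip_width: 34.6
```

play_rows(
  commands=[
    {"offset":[0,0,0.001],"twist":0},
    {"offset":[0,0,0.001],"twist":0},
    {"offset":[0,0,0],"twist":0},
  ],
)

```text
time: 26.1
tool_pos: [498.8, -263.1, 293.6]
tcp_rot: [3.142, 0.0, 1.57]
contact_force: [0.2, 0.1, -1.7]
grip_width: 35.0
```

play_rows(
  commands=[
    {"offset":[0,0,0.003],"twist":0},
    {"offset":[0,0,0.004],"twist":0},
    {"offset":[0,0,0.004],"twist":0},
    {"offset":[0,0,0.004],"twist":0},
    {"offset":[0,0,0],"twist":0},
  ],
)

```text
time: 26.6
tool_pos: [498.8, -263.0, 278.0]
tcp_rot: [-3.141, -0.0, 1.57]
contact_force: [-0.1, 0.2, -2.0]
grip_width: 34.9
```

play_rows(
  commands=[
    {"offset":[0,0,0.002],"twist":0},
    {"offset":[0,0,0.002],"twist":0},
    {"offset":[0,0,0.002],"twist":0},
    {"offset":[0,0,0.002],"twist":0},
    {"offset":[0,0,0],"twist":0},
  ],
)

```text
time: 27.1
tool_pos: [498.8, -263.0, 270.5]
tcp_rot: [-3.141, -0.0, 1.57]
contact_force: [0.4, -0.0, -1.8]
grip_width: 35.1
```

Well aligned, with no contact forces. I'll continue to the springs.

play_rows(
  commands=[
    {"offset":[0,0,0.002],"twist":0},
    {"offset":[0,0,0.002],"twist":0},
    {"offset":[0,0,0.002],"twist":0},
    {"offset":[0,0,0.002],"twist":0},
    {"offset":[0,0,0],"twist":0},
  ],
)

```text
time: 27.6
tool_pos: [499.0, -263.2, 263.3]
tcp_rot: [3.14, 0.001, 1.57]
contact_force: [1.4, -0.6, 0.1]
grip_width: 35.1
```

play_rows(
  commands=[
    {"offset":[0,0,0.002],"twist":0},
    {"offset":[0,0,0.002],"twist":0},
    {"offset":[0,0,0.001],"twist":0},
    {"offset":[0,0,0],"twist":0},
  ],
)

```text
time: 28.0
tool_pos: [499.1, -263.3, 258.7]
tcp_rot: [3.14, 0.001, 1.57]
contact_force: [0.5, 0.3, 5.9]
grip_width: 35.1
```

play_rows(
  commands=[
    {"offset":[0,0,0],"twist":0},
    {"offset":[0,0,0],"twist":0},
    {"offset":[0,0,0],"twist":0},
  ],
  jaw=120,
)

```text
time: 28.3
tool_pos: [498.6, -263.0, 257.4]
tcp_rot: [-3.141, -0.0, 1.57]
contact_force: [0.1, 0.7, -0.5]
grip_width: 47.8
```

play_rows(
  commands=[
    {"offset":[0,0,-0.01],"twist":0},
    {"offset":[0,0,-0.03],"twist":0},
    {"offset":[0,0,-0.03],"twist":0},
    {"offset":[0.04,0,0],"twist":0},
    {"offset":[0.04,0,0],"twist":0},
  ],
)

```text
time: 28.8
tool_pos: [498.8, -183.0, 329.3]
tcp_rot: [3.139, 0.001, 1.568]
contact_force: [0.8, 0.4, 0.3]
grip_width: 48.6
```

```bash
python3 look.py 23 345 150; python3 - <<'E'
from h import *
t=snap('top','top23');cv2.imwrite('pics/z23t.png',cv2.resize(t[180:240,350:420,::-1],None,fx=8,fy=8,interpolation=cv2.INTER_CUBIC))
E
```

```text
28.8 [ 498.8 -183.   329.3] [3.139e+00 1.000e-03 1.568e+00] [0.8 0.4 0.3] [ 0.054 -0.058 -0.028] 48.6
```

View pics/z23.png

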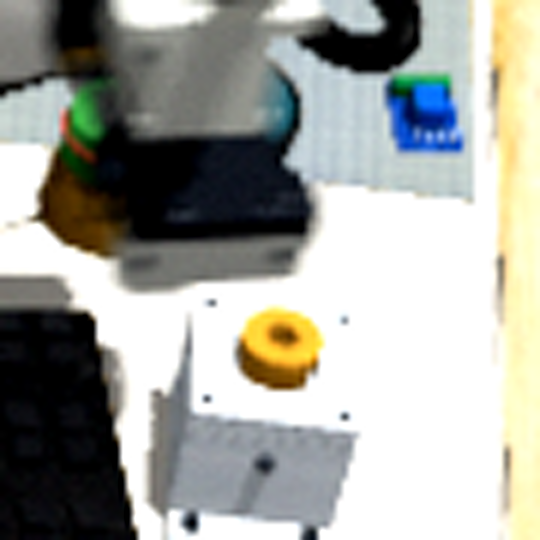

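View pics/z23t.png

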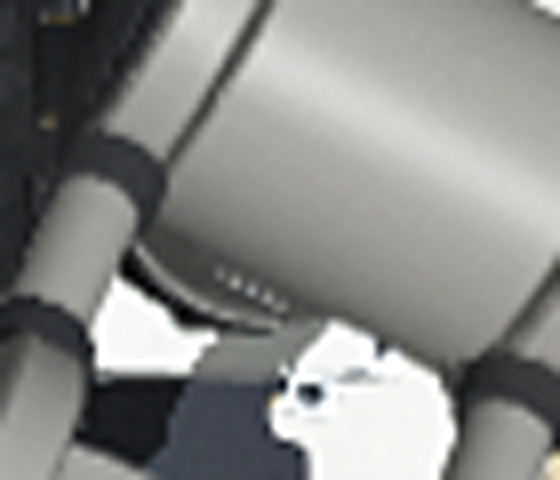

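play_rows(
  commands=[
    {"offset":[-0.04,0,0],"twist":0},
    {"offset":[-0.04,0,0],"twist":0},
    {"offset":[0,0,0],"twist":0},
    {"offset":[0,0,0],"twist":0},
    {"offset":[0,0,0],"twist":0},
  ],
  jaw=255,
)

```text
time: 29.4
tool_pos: [498.6, -262.7, 327.8]
tcp_rot: [-3.141, -0.0, 1.57]
contact_force: [0.1, 0.6, -0.3]
grip_width: 13.2
```

play_rows(
  commands=[
    {"offset":[0,0,0.02],"twist":0},
    {"offset":[0,0,0.02],"twist":0},
    {"offset":[0,0,0.01],"twist":0},
    {"offset":[0,0,0.005],"twist":0},
    {"offset":[0,0,0],"twist":0},
  ],
)

```text
time: 29.9
tool_pos: [498.8, -262.7, 272.5]
tcp_rot: [-3.141, -0.0, 1.571]
contact_force: [0.0, -0.1, -0.5]
grip_width: 0.2
```

play_rows(
  commands=[
    {"offset":[0,0,0.002],"twist":0},
    {"offset":[0,0,0.002],"twist":0},
    {"offset":[0,0,0.002],"twist":0},
    {"offset":[0,0,0.002],"twist":0},
    {"offset":[0,0,0],"twist":0},
  ],
)

```text
time: 30.4
tool_pos: [499.1, -263.3, 266.1]
tcp_rot: [3.139, 0.002, 1.57]
contact_force: [-0.1, -0.0, 5.2]
grip_width: 0.5
```

play_rows(
  commands=[
    {"offset":[0,0,0.002],"twist":0},
    {"offset":[0,0,0.002],"twist":0},
    {"offset":[0,0,0.002],"twist":0},
    {"offset":[0,0,0],"twist":0},
  ],
)

```text
time: 30.8
tool_pos: [499.1, -263.3, 260.2]
tcp_rot: [3.139, 0.002, 1.57]
contact_force: [0.1, 1.7, 7.0]
grip_width: 0.6
```

play_rows(
  commands=[
    {"offset":[0,0,0.001],"twist":0},
    {"offset":[0,0,0.001],"twist":0},
    {"offset":[0,0,0],"twist":0},
  ],
)

```text
time: 31.1
tool_pos: [499.1, -263.3, 258.4]
tcp_rot: [3.139, 0.002, 1.57]
contact_force: [-0.7, 0.6, 8.0]
grip_width: 0.1
```

play_rows(
  commands=[
    {"offset":[0,0,0.001],"twist":0},
    {"offset":[0,0,0.001],"twist":0},
    {"offset":[0,0,0],"twist":0},
  ],
)

```text
time: 31.4
tool_pos: [499.1, -263.3, 256.5]
tcp_rot: [3.139, 0.002, 1.57]
contact_force: [-0.3, 1.1, 8.2]
grip_width: 0.3
```

play_rows(
  commands=[
    {"offset":[0,0,0.001],"twist":0},
    {"offset":[0,0,0.001],"twist":0},
    {"offset":[0,0,0],"twist":0},
  ],
)

```text
time: 31.7
tool_pos: [499.1, -263.2, 254.4]
tcp_rot: [3.139, 0.002, 1.57]
contact_force: [-1.4, 0.9, 7.8]
grip_width: -0.0
```

play_rows(
  commands=[
    {"offset":[0,0,0.001],"twist":0},
    {"offset":[0,0,0],"twist":0},
  ],
)

```text
time: 31.9
tool_pos: [499.0, -263.2, 254.3]
tcp_rot: [3.139, 0.002, 1.57]
contact_force: [-3.0, 2.7, 15.4]
grip_width: 0.6
```

play_rows(
  commands=[
    {"offset":[0,0,0.001],"twist":0},
    {"offset":[0,0,0],"twist":0},
  ],
)

```text
time: 32.1
tool_pos: [499.0, -263.2, 254.2]
tcp_rot: [3.139, 0.002, 1.57]
contact_force: [-6.1, 3.7, 21.6]
grip_width: 0.2
```

play_rows(
  commands=[
    {"offset":[0,0,0.001],"twist":0},
    {"offset":[0,0,0],"twist":0},
  ],
)

```text
time: 32.3
tool_pos: [498.9, -263.1, 254.1]
tcp_rot: [3.138, 0.002, 1.57]
contact_force: [-7.7, 5.2, 28.9]
grip_width: 0.6
```

play_rows(
  commands=[
    {"offset":[0,0,-0.01],"twist":0},
    {"offset":[0,0,-0.03],"twist":0},
    {"offset":[0,0,-0.03],"twist":0},
    {"offset":[0.045,0,-0.01],"twist":0},
    {"offset":[0.045,0,0],"twist":0},
  ],
)

```text
time: 32.8
tool_pos: [499.1, -173.2, 331.9]
tcp_rot: [3.137, 0.002, 1.567]
contact_force: [-0.4, 0.4, -1.3]
grip_width: 0.4
```

play_rows(
  commands=[
    {"offset":[0.045,0,0],"twist":0},
    {"offset":[0.045,0,0],"twist":0},
    {"offset":[0.04,0,0],"twist":0},
    {"offset":[0,0,0],"twist":0},
  ],
)

```text
time: 33.2
tool_pos: [498.5, -39.2, 330.1]
tcp_rot: [-3.142, -0.001, 1.575]
contact_force: [-0.4, -0.6, 0.3]
grip_width: 0.3
```

```bash
python3 - <<'E'
from h import *
o=status.get_obs();print(o['time'],o['tool_pos'],o['contact_force'])
s=snap('side','side24')[:,:,::-1];t=snap('top','top24')[:,:,::-1]
cv2.imwrite('pics/z24.png',cv2.resize(np.hstack([s[190:245,355:415],t[185:240,355:415]]),None,fx=6.6,fy=6.6,interpolation=cv2.INTER_CUBIC))
E
```

```text
33.2 [498.48726427 -39.15027233 330.0545974 ] [-0.36965353 -0.55601453  0.30909968]
```

View pics/z24.png

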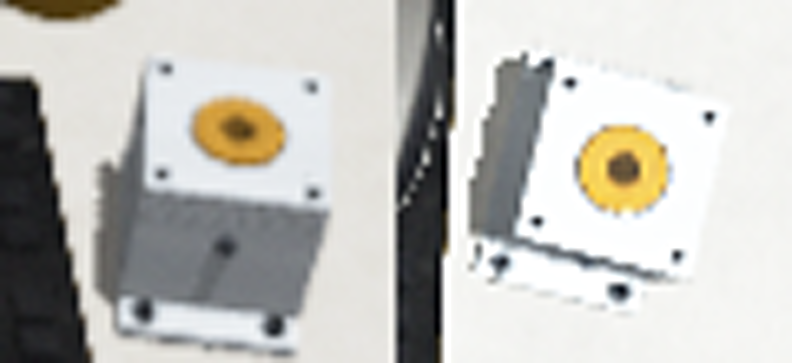

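View pics/top24.png

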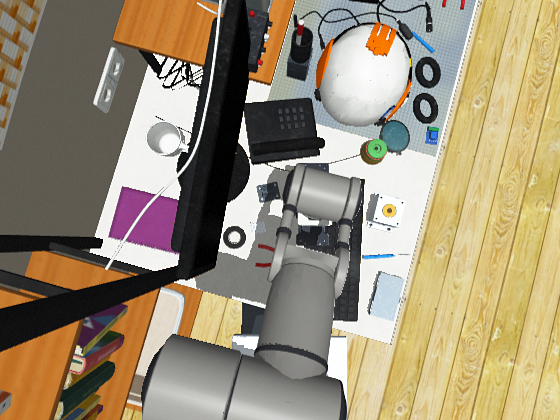

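The top and side views show the flange flush and centred. The closed fingertips may have touched the housing face, so I'll confirm it has bottomed by pressing with a single finger on the flange only.

play_rows(
  commands=[
    {"offset":[-0.045,0.011,0],"twist":0},
    {"offset":[-0.045,0.011,0],"twist":0},
    {"offset":[-0.045,0.011,0],"twist":0},
    {"offset":[-0.045,0.011,0],"twist":0},
    {"offset":[-0.043,0.012,0],"twist":0},
  ],
  jaw=0,
)

```text
time: 33.8
tool_pos: [554.2, -270.2, 329.7]
tcp_rot: [3.141, 0.001, 1.567]
contact_force: [0.7, -0.0, -0.4]
grip_width: 35.9
```

play_rows(
  commands=[
    {"offset":[0,0,0.02],"twist":0},
    {"offset":[0,0,0.03],"twist":0},
    {"offset":[0,0,0.01],"twist":0},
    {"offset":[0,0,0],"twist":0},
    {"offset":[0,0,0],"twist":0},
  ],
)

```text
time: 34.3
tool_pos: [554.9, -266.7, 270.7]
tcp_rot: [3.141, 0.001, 1.57]
contact_force: [0.2, -0.3, -0.0]
grip_width: 75.7
```

```bash
python3 look.py 25 345 150
```

```text
34.3 [ 554.9 -266.7  270.7] [3.141e+00 1.000e-03 1.570e+00] [ 0.2 -0.3 -0. ] [ 0.043 -0.091  0.038] 75.7
```

View pics/z25.png

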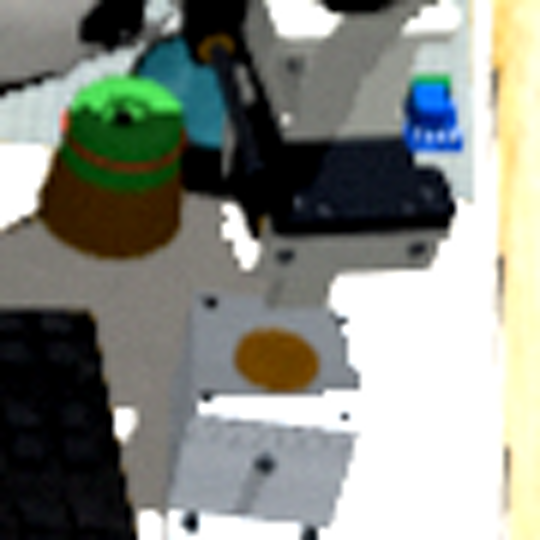

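play_rows(
  commands=[
    {"offset":[0.004,0,0],"twist":0},
    {"offset":[0,0,0],"twist":0},
    {"offset":[0,0,0],"twist":0},
    {"offset":[0,0,0],"twist":0},
  ],
)

```text
time: 34.75
tool_pos: [554.8, -262.0, 270.1]
tcp_rot: [3.141, 0.0, 1.57]
contact_force: [0.3, -0.0, -0.5]
grip_width: 91.9
```

```bash
python3 look.py 26 345 150
```

```text
34.75 [ 554.8 -262.   270.1] [3.141 0.    1.57 ] [ 0.3 -0.  -0.5] [-0.023 -0.115 -0.053] 91.9
```

View pics/z26.png

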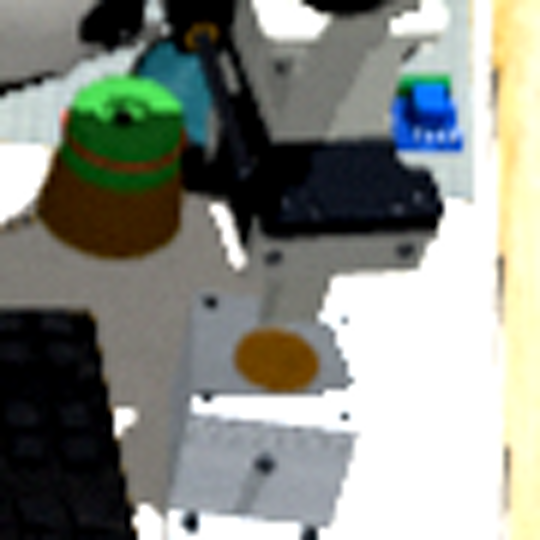

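play_rows(
  commands=[
    {"offset":[0,-0.005,0.008],"twist":0},
    {"offset":[0,0,0.004],"twist":0},
    {"offset":[0,0,0.002],"twist":0},
    {"offset":[0,0,0],"twist":0},
  ],
)

```text
time: 35.2
tool_pos: [549.6, -262.1, 255.1]
tcp_rot: [-3.141, -0.001, 1.57]
contact_force: [-0.7, 0.8, -0.4]
grip_width: 91.9
```

play_rows(
  commands=[
    {"offset":[0,0,0.001],"twist":0},
    {"offset":[0,0,0.001],"twist":0},
    {"offset":[0,0,0],"twist":0},
  ],
)

```text
time: 35.5
tool_pos: [549.9, -262.2, 254.3]
tcp_rot: [3.141, 0.001, 1.57]
contact_force: [-0.2, 0.6, 3.4]
grip_width: 91.5
```

play_rows(
  commands=[
    {"offset":[0,0,0.001],"twist":0},
    {"offset":[0,0,0.001],"twist":0},
    {"offset":[0,0,0],"twist":0},
  ],
)

```text
time: 35.8
tool_pos: [549.8, -262.1, 254.1]
tcp_rot: [3.14, 0.001, 1.57]
contact_force: [-3.7, 3.1, 16.6]
grip_width: 91.6
```

play_rows(
  commands=[
    {"offset":[0,0,0.001],"twist":0},
    {"offset":[0,0,0.001],"twist":0},
    {"offset":[0,0,0],"twist":0},
  ],
)

```text
time: 36.1
tool_pos: [549.8, -262.0, 253.9]
tcp_rot: [3.14, 0.002, 1.57]
contact_force: [-6.9, 4.5, 28.3]
grip_width: 92.2
```

play_rows(
  commands=[
    {"offset":[0,0,-0.01],"twist":0},
    {"offset":[0,0,-0.03],"twist":0},
    {"offset":[0,0,-0.04],"twist":0},
    {"offset":[0.04,0,0],"twist":0},
    {"offset":[0.045,0,0],"twist":0},
  ],
)

```text
time: 36.6
tool_pos: [549.9, -177.5, 331.0]
tcp_rot: [3.138, 0.002, 1.567]
contact_force: [-0.4, 1.4, -0.6]
grip_width: 91.8
```

play_rows(
  commands=[
    {"offset":[0.045,0,0],"twist":0},
    {"offset":[0.045,0,0],"twist":0},
    {"offset":[0.04,0,0],"twist":0},
    {"offset":[0,0,0],"twist":0},
  ],
)

```text
time: 37.0
tool_pos: [549.6, -42.8, 329.8]
tcp_rot: [-3.141, -0.001, 1.575]
contact_force: [-0.2, -0.0, 0.0]
grip_width: 92.0
```

```bash
python3 - <<'E'
from h import *
o=status.get_obs();print(o['time'],o['tool_pos'],o['contact_force'])
s=snap('side','side27')[:,:,::-1];t=snap('top','top27')[:,:,::-1]
cv2.imwrite('pics/z27.png',cv2.resize(np.hstack([s[190:245,355:415],t[185:240,355:415]]),None,fx=6.6,fy=6.6,interpolation=cv2.INTER_CUBIC))
for n in('top','side'):
    im=cv2.imread('pics/%s27.png'%n);m=cv2.inRange(cv2.cvtColor(im,cv2.COLOR_BGR2HSV),(8,80,60),(38,255,255));k=np.zeros_like(m);k[195:230,375:405]=m[195:230,375:405]
    c=max(cv2.findContours(k,0,1)[0],key=cv2.contourArea);M=cv2.moments(c);print(n,onz(n,M['m10']/M['m00'],M['m01']/M['m00'],76))
E
```

```text
37.0 [549.59783072 -42.78991441 329.79146715] [-0.18172937 -0.04772688  0.00705281]
top [ 499.91938367 -263.64869315   76.        ]
side [ 495.77892828 -259.92022428   76.        ]
```

View pics/z27.png

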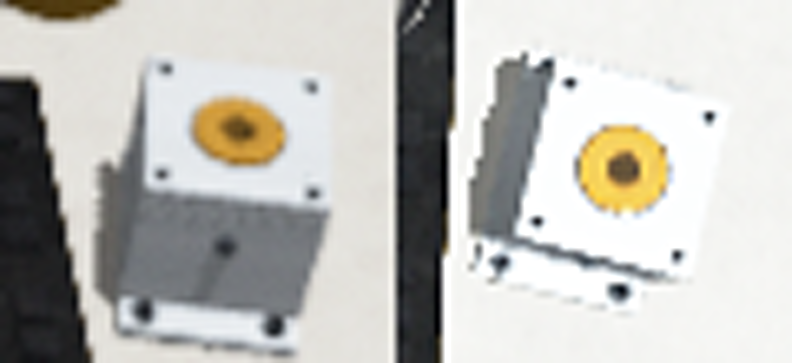

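View pics/side27.png

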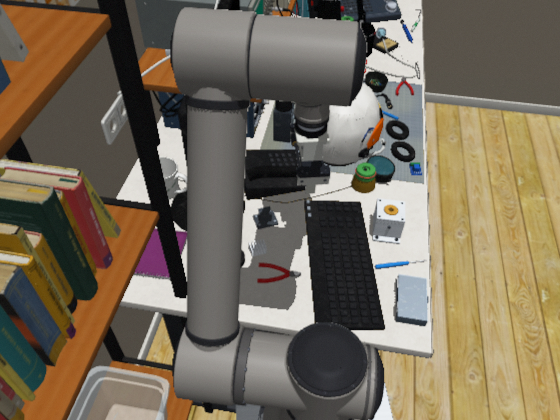

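The bushing is flush and concentric with the corner screws, the bystanders haven't moved, and the arm is clear.

```bash
python3 -c "
from plant import ticket
print(ticket.close_job())"
```

```text
the job is handed in; nothing more can be done
None
```

The bushing is home in the housing and flush with its face, and I handed the job in at about 37 s of the 67 s limit.

**Lift-off:** The lift from the V-block did not go cleanly. I first gripped only the edge of the flange, and the bushing slipped and fell onto the desk beside the keyboard. I picked it up again by the body and laid it on clear desk.

**Standing it up:** I gripped it by the flange and eased the jaws until the nose swung down. I then set it nose-down on the bare desk and let go. Both views showed it standing free.

**Insertion:** I took hold of it again by the flange, and the nose went into the bore with no side force. I released it on the springs about 14 mm short of home and pressed it in with the closed fingertips. The press took 5–8 N, then rose steeply when the fingertips were at about 76.1 mm.

**Last checks:**
- **Bottomed:** I pressed again with a single finger on the flange alone. The force rose to 28 N with the fingertip at about 76 mm, so the flange had bottomed.
- **Position:** Both views show the flange flush and centred between the housing's four screws. The two cameras differ by about 4 mm in x and y in absolute position. Within each view, though, the bushing and the bore agree to under 1 mm.
- **Other things:** By eye in the last pictures, the other things on the desk look to be where they were. Nothing was touching the robot.

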